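Turn over the repaired circuit boards and gauge their height

ROBOT

A 7-joint arm with a two-finger parallel gripper is mounted at the origin on the work surface. World frame = base frame: x ahead of the robot, y to its left, z up, the work surface at z = 0. Lengths are in m, angles in rad, forces in N, time in s.
With the tool pointing down it reaches from about 0.425 to 0.95 m from the base axis. Payload 16.7 kg.
Tool frame: the origin (TCP) lies midway between the tips of the shut fingers; the grasp point (between the pads) lies 19 mm behind it (robot.grip_point_offset is the distance from the TCP to the grasp point, in m); x points along the fingers, y is the direction in which the jaws open and shut, and the axes are right-handed (so a half turn about x gives the same grasp; the last joint's range is limited). The gripper opens to 94 mm and grips with 3 to 60 N. Pads are 16 mm wide; open, the fingers measure 119 mm over their backs; the gripper's body (75 mm by 177 mm) begins 78 mm behind the grasp point.
Start: joints at [-1.433, 0.426, 0.074, 1.606, -0.034, 1.111, -0.067], TCP at [0.191, 0.647, 0.205] pointing down, gripper open.
Joint ranges: [-2.85, 2.85], [-0.5, 2.14], [-1.23, 1.37], [0.21, 2.46], [-1.02, 4.16], [0.16, 2.05], [-2.73, 2.73]. Speed limits (rad/s): [1.89, 1.89, 2.39, 2.39, 3.01, 3.01, 3.01].

INTERFACE

Orientations are given as a rotation vector (axis times angle).
In Python, from workcell import robot gives the robot as it stands.
- The arm moves only by the shell command python3 -m handwheel 'ROWS' [FORCE]. ROWS is text: rows parted by semicolons, each of 7 numbers parted by spaces: the shift along the tool's x, y, z in units of 25 mm (1.0 is 25 mm), then the turn, a rotation vector about the tool's x, y, z in units of 6 degrees (1.0 is 6 degrees), then the opening, from 0 (shut) to 1 (fully open). A call has exactly 8 rows; each row shifts and turns the commanded pose from where the row before left it, along the tool's axes as they then stand; what a row does not reach is not made up. A row lasts 1/12 s, in which the tool goes at most 41.7 mm and 7.16 degrees, less where a joint would pass 70% of its speed; a pose out of reach is approached as far as the arm can. A call is refused whole if a number of a shift passes 1 or a number of a turn 1, either way. A call with a gripper value outside its range is refused whole. The fingers move at their own pace and stop on an object; FORCE is the grip in N (left out, the last holds). Time passes only in rows, so rows that do not move let the fingers close, or fill a call up. It gives the time, the measured TCP pose, the force and the opening at its end, in the units of the state.
- robot.get_state(): the state, without advancing time (a new reading comes with each control period).
- robot.snapshot(name): name is "scene" or "top" or "wrist"; returns the picture (420x560x3 uint8, red, green, blue); there is no depth.
- robot.get_calibration(name): a dict with "camera_matrix" (3x3 intrinsics, pixels), "pose" (4x4, takes a point from camera to world coordinates). Camera axes: x right, y down, z forward; pixel columns grow to the right and rows downward; lengths in m; the calibration is good to about 2 mm. A picture is of the moment at which its call begins: read the wrist's pose just before it. get_calibration takes no time and is no camera call; for the wrist camera it gives the pose at the moment of the call.
- robot.close_job(): hands the job in, once; it reports no verdict.
Trained networks look in the newest picture that a camera, given by its name, has taken for a name from the list of things; names that differ only in an ending like _2 or _b are one class to them, and where a whole thing is asked for, a point or a joint stands for the part that bears it (a point fixed in the world has none). Each returns a list of dicts, best first, with "confidence" (0 to 1); they miss things now and then, are a little off and sometimes report something else, mostly with a low value. They report only what shows in the picture. A call takes as long as a camera call. They do not tell look-alikes from the thing itself.
- robot.look_for(target, camera): "xy" ([column, row] in pixels, amid what is visible of it).
The state is a dict: "time_s": time; "q": joint angles; "dq": joint speeds; "tau": joint torques, N m; "eef_pos": TCP position; "tool_rot": TCP orientation; "force": force on the tool from outside, world axes, zero at the start; "moment": the same for the moment, N m; "gripper_width": finger opening in m.
Only numpy, scipy, OpenCV 4.12 (cv2) and the standard library are available. Lean on these libraries where they do the work, as an engineer would, in place of code of your own. Each camera call takes 0.05 s, during which the arm holds its last target. There are 200 camera calls.

TASK

The circuit boards lie component face down across the wooden rack: turn every one over with the help of the spring clip (stand it in the clip, let go, take it again from the other side) and lay them side by side across the gauge bed, component face up, centred over its channel. Then slide the gauge by its knob over the middle of the bed, lower it gently onto the boards until its sprung foot is pushed in about 6 mm, and leave it there. Put the steel setting block away in its open case, and leave everything else on the counter alone.

Things in the scene. Friction and masses are not known exactly. Their poses are not given: they have to be found in the camera images.
- board1: board: bar 120 x 24 x 10 mm (x, y, z), 50 g, blue plastic back, green component face with a steel can (40 x 16 mm, 6 mm proud) at its middle. Origin at the centre of the 10 mm bar, can not counted. z points out of the BLUE BACK: up at the start (component face down), down when turned over. 2 or 3 of the 4 boards are present; None = absent
- board2: board: bar 120 x 24 x 10 mm (x, y, z), 50 g, blue plastic back, green component face with a steel can (40 x 16 mm, 6 mm proud) at its middle. Origin at the centre of the 10 mm bar, can not counted. z points out of the BLUE BACK: up at the start (component face down), down when turned over. 2 or 3 of the 4 boards are present; None = absent
- board3: board: bar 120 x 24 x 10 mm (x, y, z), 50 g, blue plastic back, green component face with a steel can (40 x 16 mm, 6 mm proud) at its middle. Origin at the centre of the 10 mm bar, can not counted. z points out of the BLUE BACK: up at the start (component face down), down when turned over. 2 or 3 of the 4 boards are present; None = absent
- board4: board: bar 120 x 24 x 10 mm (x, y, z), 50 g, blue plastic back, green component face with a steel can (40 x 16 mm, 6 mm proud) at its middle. Origin at the centre of the 10 mm bar, can not counted. z points out of the BLUE BACK: up at the start (component face down), down when turned over. 2 or 3 of the 4 boards are present; None = absent
- rack_top (a point): wooden rack where the boards lie at first, about 56 mm apart, each across the channel. Point: its middle, level with the bar tops, 40 mm above the counter. x runs along the two bars (250 mm). Between the bars (each 28 mm wide) is a channel 64 mm wide (y), 34 mm deep: room for fingers past a board's middle, even tilted. Fixed
- clip_seat (a point): fixed spring clip, mouth upwards. Point on its floor, 30 mm above the counter, midway between its jaws. A board is pushed straight down to stand on this floor on one end (its middle 60 mm above), width along x, faces to +y and -y. Takes about 10 N
- clip_mouth (a point): middle of the clip's flared mouth, 33 mm straight above clip_seat, axes alike. The two black jaws are 18 mm wide (x, narrower than a board), close along y on the board's 10 mm thickness: 7 mm apart at rest, each yields up to 9 mm, about 5 N on a board. The mouth is about 20 mm wide at the top
- bed (a point): gauge bed: two aluminium bars and a channel, sizes as the rack. Point: its middle, level with the bar tops, 40 mm above the counter. x runs along the bars, y across the channel. Boards lie with their length along y, centred over the channel (18 mm), up to 110 mm from the middle along x. The gauge is parked at the -y side; its rail is at the +x side. Fixed
- foot_bar: the gauge's foot: steel bar 200 mm long (along the bed's x), 16 mm wide, 10 mm thick, below the knob. Origin at the centre of its underside. Must end within 14 mm of the bed's middle along the bed's y
- knob (a point): centre of the black knob on top of the gauge: upright cylinder 26 mm across, 34 mm tall, free all round; 207 mm above the counter at the start, straight above the foot bar's centre, 122 mm above the foot's underside (foot not pushed in). Grip from above. Sliding takes about 4 N, lowering about 8 N; the gauge stays where it is left
- gauge_slide (a joint): travel of the gauge along the bed's +y (m): starts at 0 to 0.035 (parked), over the bed's middle at 0.150, stop at 0.155
- gauge_head (a joint): how far the gauge head (knob and foot) is lowered (m): 0 at the top, stop at 0.048. At 0 the foot's underside is 85 mm above the counter; on turned boards (can tops 56 mm above the counter) it touches at about 0.029
- gauge_foot (a joint): how far the sprung foot is pushed up into the head (m): 0 free, stop at 0.016; spring 150 N/m, 1.5 N at 0. To be left at 0.003 to 0.010, aim at 0.006
- block: steel setting block 44 x 28 x 30 mm (x, y, z), 0.25 kg, lying on the counter. Origin at its centre
- case_in (a point): open black case 130 x 110 mm (x, y), walls 6 mm thick and 30 mm high, raised lid at the +x side leaning away. Point at the centre of its inner floor, 6 mm above the counter. Fixed
- driver: bystander: screwdriver 160 mm long; leave it alone
- tester: bystander: blue and black hand-held tester 100 x 82 x 28 mm; leave it alone
- mug: bystander: white mug, 90 mm tall; leave it alone
- charger: bystander: orange charger 60 x 90 x 45 mm; leave it alone
Not all that is in view belongs to the job. What is shaped like the block but purple or turquoise is not meant.

How it is judged:
By the outcome, as a careful person would: the job done as asked, in the order asked, and still so for the second after the job is handed in, with the robot touching nothing.
Of board1, board2, board3, board4 only 2 to 3 are there at a start; the rules pass over those that are not, and their reading is None.
At some moment in a run one of block may be knocked a few centimetres aside while the robot is not near it.
It also fails if it takes over 210 s, if anything falls off the work surface, if the arm or the gripper's body presses on something with over 40 N, if the wrist force passes 120 N, or if a joint passes its speed limit or range.

## Working session

There is one attempt and no reset: what is moved stays moved. The work goes in short steps, Python scripts to look and compute and a shell command to move; the robot and the scene stay as the last step left them, time stands still between calls to the robot, and variables do not carry over. Pictures are saved under pics/ and viewed, on a budget of 14 in all, crops included, one or two more only if the job needs it, and the job is handed in when it is done.

```bash
ls; mkdir -p pics; cat > h.py <<'E'
import numpy as np, cv2
from workcell import robot
from scipy.spatial.transform import Rotation as R
def snap(cam,fn=None):
    im=robot.snapshot(cam)
    if fn: cv2.imwrite('pics/'+fn,cv2.cvtColor(im,cv2.COLOR_RGB2BGR))
    return im
def pix2w(cam,xy,z,cal=None):
    c=cal or robot.get_calibration(cam); K=np.array(c['camera_matrix']);T=np.array(c['pose'])
    d=T[:3,:3]@np.linalg.solve(K,[xy[0],xy[1],1.]); o=T[:3,3]
    return o+d*(z-o[2])/d[2]
def w2pix(cam,p,cal=None):
    c=cal or robot.get_calibration(cam); K=np.array(c['camera_matrix']);T=np.array(c['pose'])
    q=K@(T[:3,:3].T@(np.array(p)-T[:3,3])); return q[:2]/q[2]
def st():
    s=robot.get_state(); M=R.from_rotvec(s['tool_rot']).as_matrix()
    print('t',round(s['time_s'],2),'tcp',np.round(s['eef_pos'],4),'x',np.round(M[:,0],3),'y',np.round(M[:,1],3),'F',np.round(s['force'],1),'w',round(s['gripper_width'],4),'q',np.round(s['q'],2))
    return s,M
def togo(p,M2=None):
    """shift in tool units to bring TCP to p, turn to M2 (in units)"""
    s=robot.get_state(); M=R.from_rotvec(s['tool_rot']).as_matrix()
    d=M.T@(np.array(p)-s['eef_pos'])/0.025
    r=np.zeros(3) if M2 is None else np.degrees(R.from_matrix(M.T@M2).as_rotvec())/6
    print('shift',np.round(d,2),'turn',np.round(r,2)); return d,r
E
python3 - <<'E'
from h import *
st()
for c in ('scene','top','wrist'):
    snap(c,c+'0.png'); k=robot.get_calibration(c); print(c,np.round(k['camera_matrix'],1).tolist(),np.round(k['pose'],3).tolist())
Z=dict(board1=.045,rack_top=.04,clip_mouth=.063,clip_seat=.03,bed=.04,foot_bar=.09,knob=.207,block=.03,case_in=.006,driver=.01,tester=.028,mug=.09,charger=.045)
for n,z in Z.items():
  for c in ('top','scene'):
    for r in robot.look_for(n,c)[:5]: print(n,c,round(r['confidence'],2),np.round(r['xy']),np.round(pix2w(c,r['xy'],z),3))
E
```

```text
pics
t 0.0 tcp [0.1908 0.647  0.2048] x [-0.    -0.001 -1.   ] y [ 0.283  0.959 -0.001] F [ 0.4 -0.2  0.6] w 0.0937 q [-1.43  0.43  0.07  1.61 -0.03  1.11 -0.07]
scene [[416.5, 0.0, 278.1], [0.0, 416.5, 205.0], [0.0, 0.0, 1.0]] [[0.493, 0.571, -0.657, 1.234], [0.87, -0.323, 0.373, -0.341], [0.001, -0.755, -0.656, 0.806], [0.0, 0.0, 0.0, 1.0]]
top [[384.3, 0.0, 275.8], [0.0, 384.3, 210.0], [0.0, 0.0, 1.0]] [[-0.0, -0.991, 0.137, 0.466], [-1.0, 0.002, 0.016, 0.015], [-0.016, -0.136, -0.991, 1.084], [0.0, 0.0, 0.0, 1.0]]
wrist [[345.5, 0.0, 280.9], [0.0, 345.5, 209.8], [0.0, 0.0, 1.0]] [[0.283, 0.932, 0.229, 0.126], [0.959, -0.274, -0.068, 0.667], [-0.001, 0.239, -0.971, 0.385], [0.0, 0.0, 0.0, 1.0]]
board1 top 0.9 [187. 242.] [0.523 0.272 0.045]
board1 top 0.9 [189. 257.] [0.481 0.267 0.045]
board1 top 0.74 [190. 304.] [0.359 0.26  0.045]
board1 scene 0.73 [332. 186.] [0.478 0.27  0.045]
board1 scene 0.63 [314. 169.] [0.378 0.272 0.045]
board1 scene 0.6 [345. 197.] [0.534 0.275 0.045]
rack_top top 0.93 [194. 275.] [0.434 0.251 0.04 ]
rack_top scene 0.7 [325. 196.] [0.499 0.23  0.04 ]
r
[... 1163 characters left out ...]
iver top 0.54 [200. 182.] [0.695 0.249 0.01 ]
driver top 0.19 [429. 260.] [ 0.473 -0.388  0.01 ]
driver scene 0.69 [377. 238.] [0.683 0.275 0.01 ]
driver scene 0.42 [243. 333.] [ 0.765 -0.161  0.01 ]
driver scene 0.35 [402. 205.] [0.616 0.425 0.01 ]
driver scene 0.25 [156. 286.] [ 0.548 -0.286  0.01 ]
tester top 0.77 [341. 164.] [ 0.74  -0.152  0.028]
tester top 0.56 [428. 271.] [ 0.445 -0.379  0.028]
tester scene 0.87 [243. 331.] [ 0.771 -0.164  0.028]
mug top 0.65 [218. 148.] [0.772 0.186 0.09 ]
mug scene 0.89 [381. 271.] [0.824 0.153 0.09 ]
charger top 0.86 [137. 211.] [0.608 0.414 0.045]
charger top 0.7 [430. 271.] [ 0.445 -0.376  0.045]
charger scene 0.71 [401. 205.] [0.642 0.388 0.045]
```

View pics/top0.png

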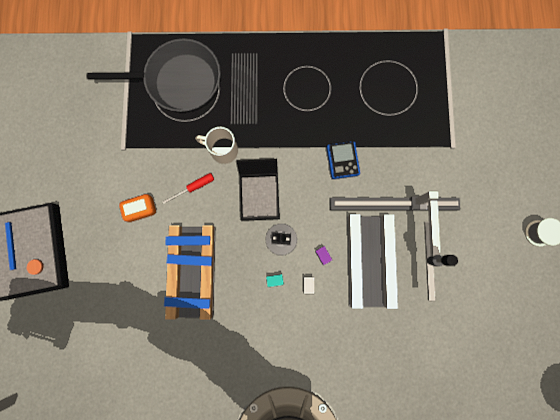

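View pics/scene0.png

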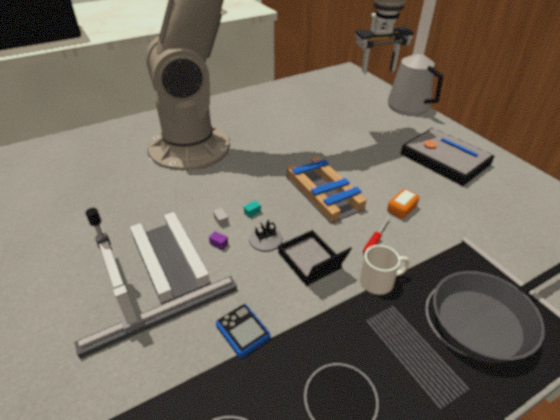

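The boards lie at top-image pixels (188,240), (188,259), (188,303). The blue strip in the left tray (10,245) is a decoy. Block candidates are purple (324,254), turquoise (274,281) and grey steel (308,285). I choose the grey one by its description and will check it in a close crop. First I move over the rack to measure with the wrist camera.

```bash
python3 -m handwheel '-.25 0 0 1 0 0 1;-.25 0 0 1 0 0 1;-.25 0 0 1 0 0 1;-.25 0 0 1 0 0 1;-.25 0 0 1 0 0 1;-.25 0 0 1 0 0 1;-.25 0 0 1 0 0 1;-.25 0 0 1 0 0 1'
python3 -m handwheel '-.25 0 0 1 0 0 1;-.25 0 0 1 0 0 1;-.25 0 0 1 0 0 1;-.25 0 0 1 0 0 1;-.25 0 0 .3 0 0 1;0 0 1 0 0 0 1;0 0 1 0 0 0 1;0 0 1 0 0 0 1'
python3 -m handwheel '0 1 1 0 0 0 1;0 1 1 0 0 0 1;0 1 1 0 0 0 1;0 1 1 0 0 0 1;0 1 1 0 0 0 1;0 1 1 0 0 0 1;0 1 1 0 0 0 1;0 1 1 0 0 0 1'
python3 -m handwheel '0 1 1 0 0 0 1;0 1 1 0 0 0 1;0 1 1 0 0 0 1;0 0 1 0 0 0 1;0 0 0 0 0 0 1;0 0 0 0 0 0 1;0 0 0 0 0 0 1;0 0 0 0 0 0 1'
python3 - <<'E'
from h import *
st(); snap('wrist','w1.png')
for n,z in dict(board1=.05,rack_top=.04).items():
    for r in robot.look_for(n,'wrist')[:5]: print(n,round(r['confidence'],2),np.round(r['xy']),np.round(pix2w('wrist',r['xy'],z),3))
E
```

```text
time_s: 2.12
eef_pos: [0.1909, 0.6474, 0.2558]
tool_rot: [0.878, 1.386, -0.879]
force: [-0.7, 0.1, 0.5]
gripper_width: 0.0941
time_s: 2.78
eef_pos: [0.1906, 0.5714, 0.2864]
tool_rot: [1.212, 1.207, -1.212]
force: [-0.5, 0.2, 0.9]
gripper_width: 0.0938
time_s: 3.45
eef_pos: [0.3908, 0.3701, 0.287]
tool_rot: [1.213, 1.208, -1.212]
force: [-0.7, 0.7, 0.4]
gripper_width: 0.0941
time_s: 4.12
eef_pos: [0.4639, 0.2725, 0.2868]
tool_rot: [1.211, 1.208, -1.211]
force: [-0.1, 0.3, -0.9]
gripper_width: 0.0938
t 4.12 tcp [0.4639 0.2725 0.2868] x [-0.  0. -1.] y [ 1.    -0.002 -0.   ] F [-0.1  0.3 -0.9] w 0.0938 q [-1.18  0.14  0.6   1.84 -0.08  1.19 -0.56]
board1 0.95 [201. 183.] [0.368 0.273 0.05 ]
board1 0.65 [333. 184.] [0.529 0.271 0.05 ]
board1 0.61 [329. 360.] [0.531 0.024 0.05 ]
board1 0.57 [290. 185.] [0.477 0.27  0.05 ]
board1 0.16 [446. 292.] [0.683 0.127 0.05 ]
rack_top 0.76 [260. 182.] [0.439 0.272 0.04 ]
```

View pics/w1.png

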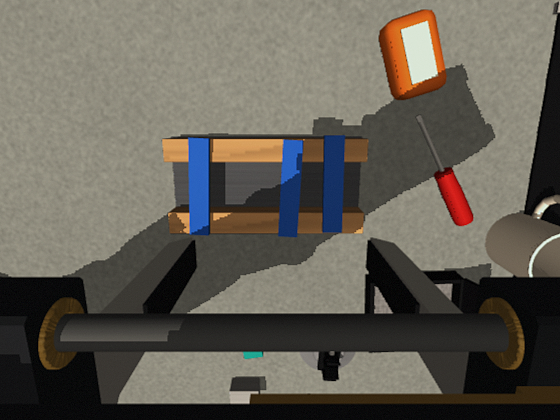

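```bash
cat > seg.py <<'E'
from h import *
def boards(cam,im,cal,z=.05,roi=None,lo=(100,120,60),hi=(125,255,255)):
    hsv=cv2.cvtColor(im,cv2.COLOR_RGB2HSV); m=cv2.inRange(hsv,lo,hi)
    if roi: mm=np.zeros_like(m); x0,y0,x1,y1=roi; mm[y0:y1,x0:x1]=255; m&=mm
    n,l,s,c=cv2.connectedComponentsWithStats(m)
    for i in range(1,n):
        if s[i,4]<300: continue
        ys,xs=np.nonzero(l==i)
        P=np.array([pix2w(cam,(a,b),z,cal)[:2] for a,b in zip(xs,ys)],np.float32)*1000
        (cx,cy),(w,h),a=cv2.minAreaRect(P)
        if w>h: w,h=h,w; a+=90
        print('c',round(cx,1),round(cy,1),'w,h',round(w,1),round(h,1),'long-axis from +y deg',round((a+90)%180-90,1))
E
python3 - <<'E'
from seg import *
im=cv2.cvtColor(cv2.imread('pics/w1.png'),cv2.COLOR_BGR2RGB); cal=robot.get_calibration('wrist')
boards('wrist',im,cal)
boards('wrist',im,cal,.04,(150,120,380,245),(5,90,60),(25,255,255))
E
python3 -m handwheel '0 .2 1 0 0 0 1;0 .2 1 0 0 0 1;0 .2 1 0 0 0 1;0 .2 1 0 0 0 1;0 .2 1 0 0 0 1;0 .2 1 0 0 0 1;0 .2 1 0 0 0 1;0 0 1 0 0 0 1'
python3 -m handwheel '0 0 1 0 0 0 1;0 0 1 0 0 0 1;0 0 0 0 0 0 1;0 0 0 0 0 0 1;0 0 0 0 0 0 1;0 0 0 0 0 0 1;0 0 0 0 0 0 1;0 0 0 0 0 0 1'
python3 - <<'E'
from h import *
st(); im=snap('wrist','w2.png'); print(repr(robot.get_calibration('wrist')['pose']))
for n,z in dict(clip_mouth=.063,clip_seat=.03,block=.03,case_in=.006).items():
    for r in robot.look_for(n,'wrist')[:5]: print(n,round(r['confidence'],2),np.round(r['xy']),np.round(pix2w('wrist',r['xy'],z),3))
E
python3 -m handwheel '0 -.2 1 0 0 0 1;0 -.2 1 0 0 0 1;0 -.2 1 0 0 0 1;0 -.2 1 0 0 0 1;0 0 1 0 0 0 1;0 0 1 0 0 0 1;0 0 1 0 0 0 1;0 0 1 0 0 0 1'
python3 -m handwheel '0 0 1 0 0 0 1;0 0 1 0 0 0 1;0 0 1 0 0 0 1;0 0 0 0 0 0 1;0 0 0 0 0 0 1;0 0 0 0 0 0 1;0 0 0 0 0 0 1;0 0 0 0 0 0 1'
python3 - <<'E'
from h import *
st(); im=snap('wrist','w3.png'); print(repr(robot.get_calibration('wrist')['pose']))
for n,z in dict(bed=.04,knob=.207,foot_bar=.1).items():
    for r in robot.look_for(n,'wrist')[:5]: print(n,round(r['confidence'],2),np.round(r['xy']),np.round(pix2w('wrist',r['xy'],z),3))
a=cv2.imread('pics/w2.png');b=cv2.imread('pics/w3.png'); cv2.imwrite('pics/w23.png',np.vstack([a[:290],b[:300]]))
E
```

```text
c 529.0 270.4 w,h 24.5 118.9 long-axis from +y deg 1.1
c 364.0 267.2 w,h 24.2 120.5 long-axis from +y deg -3.0
c 476.4 264.5 w,h 24.7 120.3 long-axis from +y deg -3.1
c 335.8 311.8 w,h 27.8 30.5 long-axis from +y deg 87.4
c 422.5 310.9 w,h 27.8 88.5 long-axis from +y deg 89.9
c 498.7 311.4 w,h 26.5 37.1 long-axis from +y deg 89.9
c 557.1 311.3 w,h 26.5 28.2 long-axis from +y deg 89.9
c 333.6 219.8 w,h 26.4 28.0 long-axis from +y deg -0.1
c 417.6 219.6 w,h 28.0 88.0 long-axis from +y deg 89.9
c 502.2 219.4 w,h 28.0 29.9 long-axis from +y deg 89.9
c 557.3 219.4 w,h 26.2 28.2 long-axis from +y deg -0.9
time_s: 4.93
eef_pos: [0.4991, 0.0704, 0.2868]
tool_rot: [1.212, 1.207, -1.211]
force: [0.1, -0.0, -0.5]
gripper_width: 0.0936
time_s: 5.6
eef_pos: [0.4984, 0.0219, 0.2867]
tool_rot: [1.211, 1.208, -1.212]
force: [0.3, -0.9, -0.2]
gripper_width: 0.0943
t 5.6 tcp [0.4984 0.0219 0.2867] x [-0. -0. -1.] y [ 1.    -0.003 -0.   ] F [ 0.3 -0.9 -0.2] w 0.0943 q [-0.91  0.05  0.78  1.92 -0.04  1.18 -0.12]
array([[ 9.99996367e-01, -2.65713220e-03, -4.52871296e-04,
         4.99826913e-01],
       
[... 667 characters left out ...]
11, 1.208, -1.211]
force: [-0.5, 0.1, -0.5]
gripper_width: 0.0942
t 7.18 tcp [ 0.4776 -0.2527  0.2867] x [ 0.     0.001 -1.   ] y [ 1.    -0.002  0.   ] F [-0.5  0.1 -0.5] w 0.0942 q [-0.5   0.2   1.02  1.85 -0.18  1.19  0.57]
array([[ 9.99997540e-01, -2.21631540e-03,  8.86809235e-05,
         4.78874513e-01],
       [-2.13146072e-03, -9.71238300e-01, -2.38100025e-01,
        -1.83778111e-01],
       [ 6.13835062e-04,  2.38099250e-01, -9.71240635e-01,
         4.67215958e-01],
       [ 0.00000000e+00,  0.00000000e+00,  0.00000000e+00,
         1.00000000e+00]])
bed 0.94 [305. 173.] [ 0.509 -0.241  0.04 ]
knob 0.7 [272. 280.] [ 0.471 -0.307  0.207]
knob 0.45 [266. 279.] [ 0.466 -0.306  0.207]
```

View pics/w23.png

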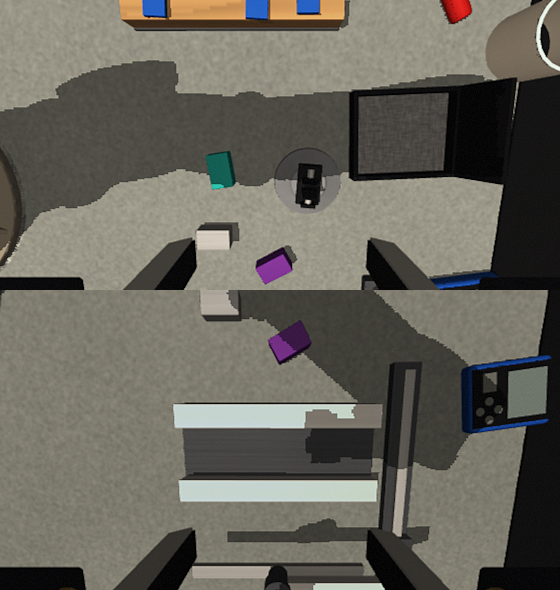

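Pixel notes from w2/w3: the steel block is at (213,238), purple at (274,265), turquoise at (220,170). The clip is at (308,185), with jaws spaced along y. The bed spans columns 173–382, rows 114–211, and its rail is at column ~400. Next I look at crops of the clip and block and measure the bed.

```bash
python3 - <<'E'
from seg import *
im=cv2.cvtColor(cv2.imread('pics/w3.png'),cv2.COLOR_BGR2RGB); cal=robot.get_calibration('wrist')
boards('wrist',im,cal,.04,(165,105,390,215),(0,0,150),(180,60,255))
# rail: dark side/top edges
a=cv2.imread('pics/w2.png'); cal2=dict(cal); 
cal2['pose']=np.array([[ 9.99996367e-01,-2.65713220e-03,-4.52871296e-04,4.99826913e-01],[-2.68840986e-03,-9.71072676e-01,-2.38768991e-01,9.08974579e-02],[1.94669834e-04,2.38769341e-01,-9.71076291e-01,4.67041422e-01],[0,0,0,1]])
np.save('cal2.npy',cal2['pose'])
rgb=cv2.cvtColor(a,cv2.COLOR_BGR2RGB)
m=np.array(rgb[225:250,195:235]).astype(int)
boards('wrist',rgb,cal2,.03,(190,215,238,252),(0,0,150),(180,60,255))
c1=cv2.resize(a[140:222,262:352],None,fx=4.4,fy=4.4,interpolation=cv2.INTER_CUBIC); c2=cv2.resize(a[210:292,180:270],None,fx=4.4,fy=4.4,interpolation=cv2.INTER_CUBIC)
# predicted clip geometry for centre guess
cv2.imwrite('pics/crop1.png',np.hstack([c1,c2]))
for p in [(.531,.022,.063),(.531,.022,.03),(.531,.022,0)]: print(p,w2pix('wrist',p,cal2))
E
```

```text
c 458.6 -184.7 w,h 26.8 217.7 long-axis from +y deg 89.8
c 474.7 -276.9 w,h 27.2 250.6 long-axis from +y deg 89.8
c 410.5 -48.2 w,h 49.9 63.3 long-axis from +y deg 89.8
(0.531, 0.022, 0.063) [307.3567549 184.7799419]
(0.531, 0.022, 0.03) [305.43007148 180.42649451]
(0.531, 0.022, 0) [303.9065449  176.98400221]
```

View pics/crop1.png

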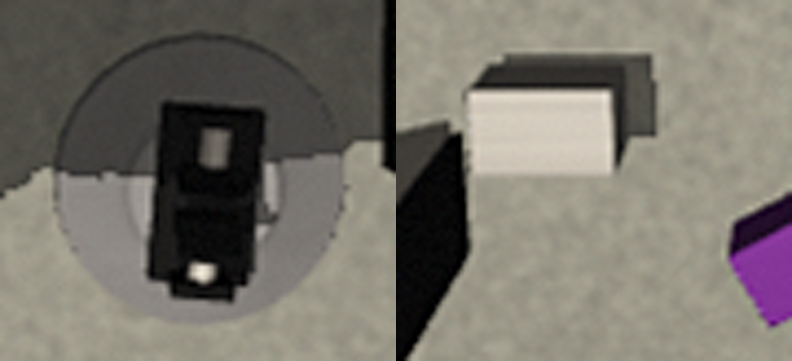

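```bash
python3 -m handwheel '0 .3 -1 0 0 0 .6;0 .3 -1 0 0 0 .6;0 .3 -1 0 0 0 .6;0 .3 -1 0 0 0 .6;0 .3 -1 0 0 0 .6;0 .3 -1 0 0 0 .6;0 .3 -1 0 0 0 .6;0 .2 -1 0 0 0 .6'
python3 -m handwheel '0.9 0 -1 0 0 0 .6;0.9 0 -1 0 0 0 .6;0.9 0 -1 0 0 0 .6;0.8 0 -.3 0 0 0 .6;0 0 0 0 0 0 .6;0 0 0 0 0 0 .6;0 0 0 0 0 0 .6;0 0 0 0 0 0 .6'
python3 - <<'E'
from h import *
st(); im=snap('wrist','w4.png'); np.save('cal4.npy',robot.get_calibration('wrist')['pose'])
for n,z in dict(clip_mouth=.063,clip_seat=.03).items():
    for r in robot.look_for(n,'wrist')[:3]: print(n,round(r['confidence'],2),np.round(r['xy']),np.round(pix2w('wrist',r['xy'],z),3))
q=w2pix('wrist',(.533,.022,.05)); print(q); u,v=q.astype(int)
a=cv2.imread('pics/w4.png')[v-55:v+55,u-55:u+55]; u0,v0=u-55,v-55; print('crop origin',u0,v0)
s=cv2.imread('pics/scene0.png')[200:350,70:250]
snap('scene','scene1.png')
cv2.imwrite('pics/crop2.png',np.hstack([cv2.resize(a,(400,400),interpolation=2),cv2.resize(s,(400,400),interpolation=2)]))
E
```

```text
time_s: 8.05
eef_pos: [0.536, -0.0523, 0.2869]
tool_rot: [1.212, 1.207, -1.211]
force: [1.1, -1.4, 0.5]
gripper_width: 0.0564
time_s: 8.72
eef_pos: [0.5367, 0.0273, 0.2006]
tool_rot: [1.215, 1.206, -1.212]
force: [0.7, -0.3, 0.0]
gripper_width: 0.0558
t 8.72 tcp [0.5367 0.0273 0.2006] x [ 0.002  0.001 -1.   ] y [ 1.    -0.006  0.002] F [ 0.7 -0.3  0. ] w 0.0558 q [-0.88  0.27  0.86  1.96 -0.24  1.02  0.08]
clip_mouth 0.86 [280. 197.] [0.538 0.031 0.063]
clip_seat 0.65 [276. 198.] [0.533 0.024 0.03 ]
clip_seat 0.58 [181.   7.] [0.448 0.202 0.03 ]
[275.96905629 203.81638982]
crop origin 220 148
```

View pics/crop2.png

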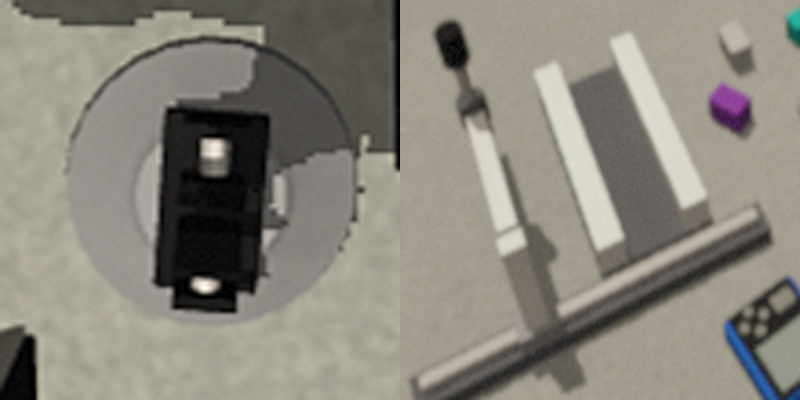

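```bash
python3 - <<'E'
from h import *
c=robot.get_calibration('wrist'); c=dict(c,pose=np.load('cal4.npy'))
f=lambda u,v,z: np.round(pix2w('wrist',(220+u/3.636,148+v/3.636),z,c)*1000,1)
for z in (0,.006,.01): print('disc',z,f(213,181,z))
for z in (.055,.063,.07): print('body',z,[f(*p,z) for p in ((167,107),(268,113),(258,293),(158,285),(213,200))])
print('post',f(212,196,.03),'bolts',[f(215,155,z) for z in(.04,.06)],[f(205,285,z) for z in (.04,.06)])
import cv2
a=cv2.imread('pics/w4.png'); a=cv2.convertScaleAbs(a[165:240,250:310],alpha=3,beta=10)
cv2.imwrite('pics/crop3.png',cv2.resize(a,(480,600),interpolation=2))
E
```

```text
disc 0 [535.6  17.2   0. ]
disc 0.006 [535.6  18.4   6. ]
disc 0.01 [535.7  19.3  10. ]
body 0.055 [array([524.1,  48.4,  55. ]), array([550.4,  46.7,  55. ]), array([547.9,  -2.4,  55. ]), array([520.9,   0. ,  55. ]), array([535.9,  23.5,  55. ])]
body 0.063 [array([524.4,  49.6,  63. ]), array([550.1,  47.9,  63. ]), array([547.7,   0. ,  63. ]), array([521.3,   2.4,  63. ]), array([535.9,  25.3,  63. ])]
body 0.07 [array([524.7,  50.6,  70. ]), array([549.9,  49. ,  70. ]), array([547.4,   2.2,  70. ]), array([521.7,   4.5,  70. ]), array([536. ,  26.8,  70. ])]
post [535.5  19.1  30. ] bolts [array([536.4,  32.8,  40. ]), array([536.5,  36.6,  60. ])] [array([533.4,  -4.5,  40. ]), array([533.6,   1.4,  60. ])]
```

View pics/crop3.png

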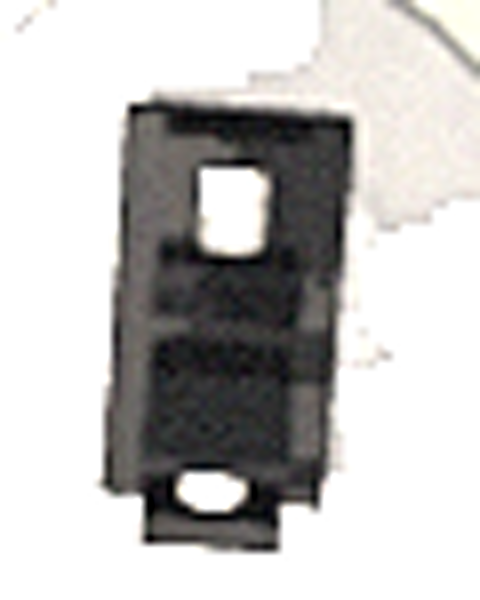

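The clip is at about (0.5357, 0.0185) with yaw −3°, and the bed middle is at (0.4747, −0.2308), aligned with the world axes. The boards are at (364,267,−3°), (476,264.5,−3°) and (529,270,+1°) mm. I start with the board at x=364, with the tool tilted 45° and pointing +y.

```bash
cat >> h.py <<'E'
def Mt(yaw,tilt):
    """tilt>0: tool points +y (world), <0: -y ; degrees from vertical"""
    return (R.from_euler('z',yaw,degrees=True)*R.from_euler('x',tilt,degrees=True)).as_matrix()@np.array([[0,1,0],[0,0,-1],[-1,0,0]]).astype(float)
def go(p,yaw,tilt):
    s,M=st(); M2=Mt(yaw,tilt); dp=np.array(p)-s['eef_pos']
    print('world mm',np.round(dp*1000,1),'| shift now-frame',np.round(M.T@dp/.025,2),'| target-frame',np.round(M2.T@dp/.025,2),'| turn',np.round(np.degrees(R.from_matrix(M.T@M2).as_rotvec())/6,2))
def tcp(grasp,yaw,tilt,back=0): return np.array(grasp)+Mt(yaw,tilt)[:,0]*(.019-back)
E
python3 -m handwheel '0 -.9 -.9 0 0 0 .4;0 -.9 -.9 0 0 0 .4;0 -.9 -.9 0 0 0 .4;0 -.9 -.9 0 0 0 .4;0 -.9 -.9 0 0 0 .4;0 -.9 -.9 0 0 0 .4;0 -.9 -1 0 0 0 .4;0 -.6 -1 0 0 0 .4' 15
python3 -m handwheel '0 0 0 0.05 1 0 .4;0 0 0 .05 1 0 .4;0 0 0 .05 1 0 .4;0 0 0 .05 1 0 .4;0 0 0 .05 1 0 .4;0 0 0 .05 1 0 .4;0 0 0 .05 1 0 .4;0 0 0 .05 .5 0 .4'
python3 - <<'E'
from h import *
go(tcp((.364,.2592,.045),-3,45,.085),-3,45)
E
```

```text
time_s: 9.58
eef_pos: [0.3624, 0.215, 0.1997]
tool_rot: [1.213, 1.209, -1.212]
force: [0.9, 0.5, -0.0]
gripper_width: 0.0376
time_s: 10.25
eef_pos: [0.363, 0.2153, 0.1995]
tool_rot: [1.779, 1.729, -0.771]
force: [-0.8, -1.0, 0.2]
gripper_width: 0.0374
t 10.25 tcp [0.363  0.2153 0.1995] x [ 0.015  0.692 -0.722] y [ 0.999 -0.034 -0.012] F [-0.8 -1.   0.2] w 0.0374 q [-1.61 -0.44  1.38  2.42 -0.51  0.68  0.12]
world mm [  -1.5   -2.7 -107.9] | shift now-frame [ 3.04 -0.    3.07] | target-frame [ 2.97 -0.05  3.13] | turn [0.04 0.2  0.21]
```

Joint 3 is near its limit at this tilt, so I back off to 25°.

```bash
python3 -m handwheel '0 0 0 0 -1 0 .4;0 0 0 0 -1 0 .4;0 0 0 0 -1 0 .4;0 0 0 0 0 0 .4;0 0 0 0 0 0 .4;0 0 0 0 0 0 .4;0 0 0 0 0 0 .4;0 0 0 0 0 0 .4' 15
python3 - <<'E'
from h import *
go(tcp((.364,.2592,.045),-3,26,.085),-3,26)
E
```

```text
time_s: 10.92
eef_pos: [0.3643, 0.2133, 0.1998]
tool_rot: [1.582, 1.533, -0.983]
force: [-0.7, 0.6, -0.5]
gripper_width: 0.0374
t 10.92 tcp [0.3643 0.2133 0.1998] x [ 0.005  0.456 -0.89 ] y [ 0.999 -0.041 -0.015] F [-0.7  0.6 -0.5] w 0.0374 q [-1.36 -0.2   0.99  2.34 -0.39  0.77 -0.15]
world mm [ -1.8  17.  -95.5] | shift now-frame [ 3.71 -0.04  1.14] | target-frame [ 3.73 -0.11  1.07] | turn [ 0.04 -0.19  0.18]
```

```bash
python3 -m handwheel '.9 0 .3 0 0 .18 .4;.9 0 .3 0 0 0 .4;.9 0 .3 0 0 0 .4;.9 0 .25 0 0 0 .4;0 0 0 0 0 0 .4;0 0 0 0 0 0 .4;0 0 0 0 0 0 .4;0 0 0 0 0 0 .4' 15
python3 - <<'E'
from h import *
go(tcp((.364,.2592,.045),-3,27),-3,27)
im=snap('wrist','w5.png'); c=robot.get_calibration('wrist')
from seg import boards
boards('wrist',im,c)
E
```

```text
time_s: 11.58
eef_pos: [0.3571, 0.2248, 0.1326]
tool_rot: [1.58, 1.533, -0.991]
force: [-0.2, 0.2, -0.1]
gripper_width: 0.0381
t 11.58 tcp [0.3571 0.2248 0.1326] x [ 0.001  0.453 -0.891] y [ 0.999 -0.042 -0.02 ] F [-0.2  0.2 -0.1] w 0.0381 q [-1.48  0.13  1.25  2.42 -0.89  0.78  0.4 ]
world mm [   7.4   43.  -104.6] | shift now-frame [4.51 0.3  0.35] | target-frame [4.51 0.2  0.35] | turn [-0.    0.01  0.21]
c 528.0 271.1 w,h 27.7 120.5 long-axis from +y deg 0.6
c 476.2 268.5 w,h 25.8 113.9 long-axis from +y deg -3.2
c 364.2 268.3 w,h 24.6 120.2 long-axis from +y deg -3.2
```

View pics/w5.png

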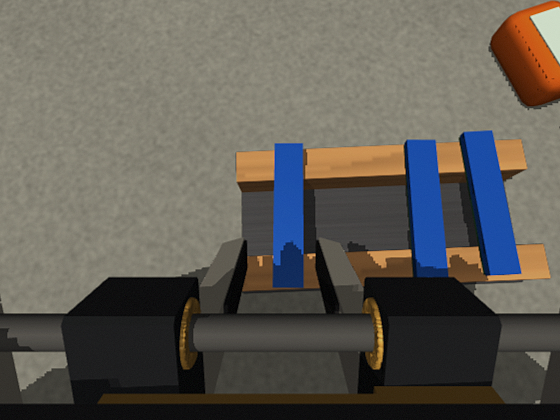

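The arm runs out of reach here because this near board is too close to the base for a tilted grasp. I'll take the far boards first and move this one outward along the rack later.

```bash
python3 -m handwheel '-.5 .98 0 -.1 0 0 .4;-.5 .98 0 -.1 0 0 .4;0 .98 0 -.1 0 0 .4;0 .98 0 -.1 0 0 .4;0 .98 0 -.1 0 0 .4;0 .98 0 -.1 1 0 .4;0 .98 0 0 1 0 .4;0 0 0 0 1 0 .4' 15
python3 - <<'E'
from h import *
go(tcp((.5287,.2627,.045),.8,45,.07),.8,45)
E
```

```text
time_s: 12.3
eef_pos: [0.4968, 0.2099, 0.1482]
tool_rot: [1.604, 1.624, -0.882]
force: [-0.5, -0.5, -1.5]
gripper_width: 0.0377
t 12.3 tcp [0.4968 0.2099 0.1482] x [-0.008  0.539 -0.842] y [ 1.     0.01  -0.004] F [-0.5 -0.5 -1.5] w 0.0377 q [-0.74  0.35  0.71  2.13 -1.01  1.01  0.63]
world mm [ 32.4  16.8 -67.1] | shift now-frame [2.61 1.31 0.89] | target-frame [2.36 1.31 1.44] | turn [-0.05  2.07  0.  ]
```

```bash
python3 -m handwheel '0 .65 0 0 1 0 .4;0 .65 0 0 1 0 .4;0 0 0 0 0 0 .4;.8 0 .5 0 0 0 .4;.8 0 .5 0 0 0 .4;.8 0 .45 0 0 0 .4;0 0 0 0 0 0 .4;0 0 0 0 0 0 .4' 15
python3 - <<'E'
from h import *
go(tcp((.5287,.2627,.045),.8,45),.8,45)
E
```

```text
time_s: 12.97
eef_pos: [0.5027, 0.2133, 0.0745]
tool_rot: [1.638, 1.669, -0.858]
force: [-0.0, -0.3, -0.0]
gripper_width: 0.0375
t 12.97 tcp [0.5027 0.2133 0.0745] x [-0.019  0.582 -0.813] y [ 1.     0.011 -0.016] F [-0.  -0.3 -0. ] w 0.0375 q [-0.21  0.44  0.1   2.13 -1.01  0.81  0.7 ]
world mm [ 25.8  62.8 -43. ] | shift now-frame [ 2.84  1.09 -1.04] | target-frame [ 2.98  1.07 -0.55] | turn [-0.12  1.56  0.1 ]
```

```bash
python3 -m handwheel '-.8 0 0 0 -.9 0 .4;-.8 0 0 0 -.9 0 .4;0 .5 0 0 0 0 .4;0 .5 0 0 0 0 .4;0 0 0 0 0 0 .4;0 0 0 0 0 0 .4;0 0 0 0 0 0 .4;0 0 0 0 0 0 .4' 15
python3 - <<'E'
from h import *
go(tcp((.5287,.2627,.045),.8,26),.8,26)
E
```

```text
time_s: 13.63
eef_pos: [0.5277, 0.1924, 0.1069]
tool_rot: [1.506, 1.54, -0.98]
force: [-1.2, 0.1, -0.4]
gripper_width: 0.0377
t 13.63 tcp [0.5277 0.1924 0.1069] x [-0.02   0.42  -0.907] y [ 1.     0.012 -0.017] F [-1.2  0.1 -0.4] w 0.0377 q [-0.37  0.37  0.21  2.04 -0.73  0.82  0.36]
world mm [  0.9  78.6 -79. ] | shift now-frame [ 4.19  0.13 -1.53] | target-frame [ 4.22  0.08 -1.44] | turn [-0.09  0.19  0.13]
```

```bash
python3 -m handwheel '0 0 -.75 0 0.2 0 .4;0 .05 -.75 0 0 .1 .4;.7 0 0 0 0 0 .4;.7 0 0 0 0 0 .4;.7 0 0 0 0 0 .4;0 0 0 0 0 0 .4;0 0 0 0 0 0 .4;0 0 0 0 0 0 .4' 15
python3 - <<'E'
from h import *
go(tcp((.5287,.2627,.045),.8,26),.8,26)
im=snap('wrist','w6.png')
from seg import boards
boards('wrist',im,robot.get_calibration('wrist'))
E
```

```text
time_s: 14.3
eef_pos: [0.5293, 0.2493, 0.0764]
tool_rot: [1.528, 1.545, -0.961]
force: [0.8, 0.4, -1.3]
gripper_width: 0.0375
t 14.3 tcp [0.5293 0.2493 0.0764] x [-0.009  0.44  -0.898] y [ 1.     0.007 -0.007] F [ 0.8  0.4 -1.3] w 0.0375 q [-0.41  0.43  0.15  2.05 -0.81  0.72  0.37]
world mm [ -0.7  21.8 -48.5] | shift now-frame [ 2.12 -0.01  0.07] | target-frame [ 2.12 -0.02  0.07] | turn [-0.09 -0.02  0.03]
c 529.1 273.0 w,h 24.7 114.3 long-axis from +y deg 0.5
c 364.0 271.1 w,h 24.6 113.2 long-axis from +y deg -2.9
c 476.9 278.5 w,h 24.8 93.4 long-axis from +y deg -3.2
```

```bash
python3 -m handwheel '.7 0 0 0 0 0 .4;.7 0 0 0 0 0 .4;.7 0 0 0 0 0 .4;0 0 0 0 0 0 .4;0 0 0 0 0 0 0;0 0 0 0 0 0 0;0 0 0 0 0 0 0;0 0 0 0 0 0 0' 25
python3 -m handwheel '-.45 0 -.22 0 0 0 0;-.9 0 -.44 0 0 0 0;-.9 0 -.44 0 0 0 0;-.9 0 -.44 0 0 0 0;-.9 0 -.44 0 0 0 0;0 0 0 0 0 0 0;0 0 0 0 0 0 0;0 0 0 0 0 0 0' 
python3 - <<'E'
from h import *
go(tcp((.5357,.0185,.098+.1),-3,-64),-3,-64)
E
```

```text
time_s: 15.02
eef_pos: [0.5293, 0.2721, 0.0296]
tool_rot: [1.529, 1.544, -0.959]
force: [-1.9, -4.4, 8.9]
gripper_width: 0.0242
time_s: 15.68
eef_pos: [0.5291, 0.2724, 0.1412]
tool_rot: [1.528, 1.545, -0.96]
force: [-1.3, 0.2, -1.2]
gripper_width: 0.0238
t 15.68 tcp [0.5291 0.2724 0.1412] x [-0.009  0.439 -0.898] y [ 1.     0.007 -0.007] F [-1.3  0.2 -1.2] w 0.0238 q [-0.49  0.34  0.2   2.   -0.72  0.81  0.21]
world mm [   5.8 -271.    48.5] | shift now-frame [-6.51  0.14  8.88] | target-frame [8.87 0.8  6.48] | turn [  0.62 -15.01  -0.14]
```

```bash
python3 -m handwheel '-.72 0 1 0 0 0 0;-.72 0 1 0 0 0 0;-.72 0 1 0 0 0 0;-.72 0 1 0 0 0 0;-.72 0 1 0 0 0 0;-.72 0 1 0 0 0 0;-.72 0 1 0 0 0 0;-.72 0 1 0 0 0 0'
python3 -m handwheel '-.72 0 .88 0 0 0 0;0 0 0 .1 -1 0 0;0 0 0 .1 -1 0 0;0 0 0 .1 -1 0 0;0 0 0 .1 -1 0 0;0 0 0 .1 -1 0 0;0 0 0 .1 -1 0 0;0 0 0 0 -1 0 0'
python3 -m handwheel '0 0 0 0 -1 0 0;0 0 0 0 -1 0 0;0 0 0 0 -1 0 0;0 0 0 0 -1 0 0;0 0 0 0 -1 0 0;0 0 0 0 -1 0 0;0 0 0 0 -1 0 0;0 0 0 0 -1 0 0'
python3 - <<'E'
from h import *
go(tcp((.5357,.0185,.098+.1),-3,-64),-3,-64); snap('scene','s2.png')
E
```

```text
time_s: 16.35
eef_pos: [0.5305, 0.0281, 0.1818]
tool_rot: [1.527, 1.546, -0.962]
force: [0.1, 0.1, -1.0]
gripper_width: 0.0236
time_s: 17.02
eef_pos: [0.5317, 0.002, 0.1892]
tool_rot: [1.023, 0.987, -1.383]
force: [0.2, -1.0, -0.8]
gripper_width: 0.0238
time_s: 17.68
eef_pos: [0.5314, 0.0026, 0.1884]
tool_rot: [0.351, 0.358, -1.597]
force: [0.2, -0.4, -0.9]
gripper_width: 0.0235
t 17.68 tcp [0.5314 0.0026 0.1884] x [-0.054 -0.899 -0.434] y [ 0.998 -0.053 -0.017] F [ 0.2 -0.4 -0.9] w 0.0235 q [-1.    0.7   0.5   1.85  0.58  1.41 -0.86]
world mm [ 3.4 -1.1  1.2] | shift now-frame [0.01 0.14 0.06] | target-frame [0.01 0.14 0.06] | turn [0.14 0.05 0.07]
```

View pics/s2.png

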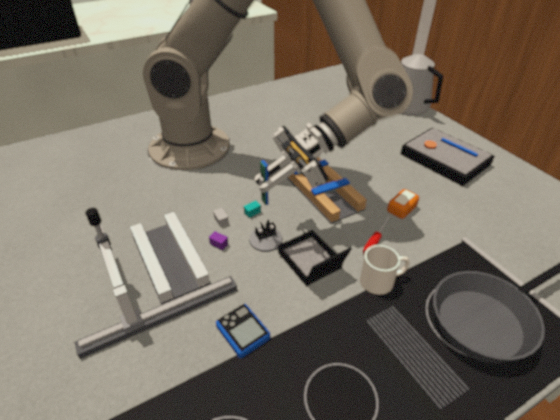

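```bash
python3 -m handwheel '.35 .14 .7 .14 .05 .07 0;.35 0 .7 0 0 0 0;.35 0 .7 0 0 0 0;0 0 0 0 0 0 0;0 0 0 0 0 0 0;0 0 0 0 0 0 0;0 0 0 0 0 0 0;0 0 0 0 0 0 0' 40
python3 - <<'E'
from h import *
go(tcp((.5357,.0198,.097),-3,-64),-3,-64)
E
python3 -m handwheel '.09 0 .18 0 0 0 0;.09 0 .18 0 0 0 0;.09 0 .18 0 0 0 0;.09 0 .18 0 0 0 0;0 0 0 0 0 0 0;0 0 0 0 0 0 0;0 0 0 0 0 0 0;0 0 0 0 0 0 0'
python3 - <<'E'
from h import *
go(tcp((.5357,.0198,.097),-3,-64),-3,-64); im=snap('wrist'); 
cv2.imwrite('pics/s3.png',np.hstack([cv2.resize(cv2.cvtColor(im,4),(400,300)),cv2.resize(cv2.cvtColor(snap('scene')[120:270,200:400],4),(400,300))]))
E
```

```text
time_s: 18.4
eef_pos: [0.5327, -0.0443, 0.224]
tool_rot: [0.373, 0.353, -1.592]
force: [0.3, -0.2, 0.3]
gripper_width: 0.0233
t 18.4 tcp [ 0.5327 -0.0443  0.224 ] x [-0.047 -0.895 -0.444] y [ 0.999 -0.053  0.   ] F [ 0.3 -0.2  0.3] w 0.0233 q [-0.98  0.62  0.54  1.9   0.64  1.39 -0.83]
world mm [   2.1   47.1 -135.3] | shift now-frame [ 0.71 -0.02 -5.69] | target-frame [ 0.68 -0.01 -5.69] | turn [-0.   -0.06  0.01]
time_s: 19.07
eef_pos: [0.5318, -0.0607, 0.2365]
tool_rot: [0.373, 0.353, -1.593]
force: [-0.2, 0.2, 0.0]
gripper_width: 0.0239
t 19.07 tcp [ 0.5318 -0.0607  0.2365] x [-0.048 -0.895 -0.443] y [ 0.999 -0.054  0.001] F [-0.2  0.2  0. ] w 0.0239 q [-0.97  0.59  0.55  1.91  0.66  1.39 -0.82]
world mm [   3.    63.5 -147.8] | shift now-frame [ 0.34 -0.02 -6.43] | target-frame [ 0.31 -0.01 -6.43] | turn [-0.01 -0.05  0.01]
```

View pics/s3.png

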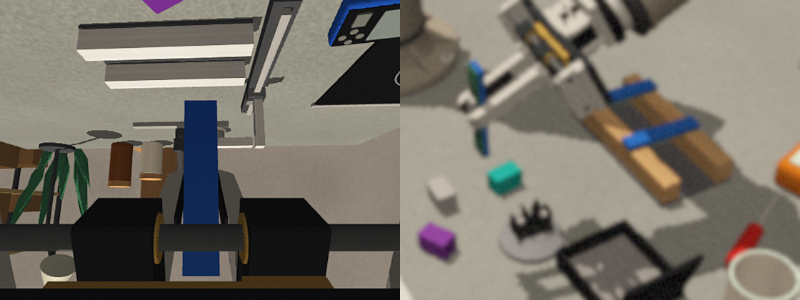

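```bash
python3 -m handwheel '-.15 0 -.86 0 0 0 0;-.15 0 -.86 0 0 0 0;-.15 0 -.86 0 0 0 0;-.15 0 -.86 0 0 0 0;-.15 0 -.86 0 0 0 0;0 0 0 0 0 0 0;0 0 0 0 0 0 0;0 0 0 0 0 0 0' 40
python3 - <<'E'
from h import *
go(tcp((.5357,.0198,.097),-3,-64),-3,-64)
im=snap('scene','s4.png'); cv2.imwrite('pics/s4.png',cv2.resize(cv2.cvtColor(im[170:270,210:330],4),(720,600),interpolation=2))
E
```

```text
time_s: 19.83
eef_pos: [0.5354, 0.0025, 0.1496]
tool_rot: [0.373, 0.351, -1.594]
force: [-1.0, -0.3, 0.1]
gripper_width: 0.0238
t 19.83 tcp [0.5354 0.0025 0.1496] x [-0.048 -0.895 -0.443] y [ 0.999 -0.054  0.001] F [-1.  -0.3  0.1] w 0.0238 q [-0.99  0.76  0.49  1.85  0.56  1.35 -0.91]
world mm [ -0.6   0.2 -60.9] | shift now-frame [ 1.07 -0.03 -2.19] | target-frame [ 1.06 -0.03 -2.19] | turn [-0.02 -0.05  0.01]
```

View pics/s4.png

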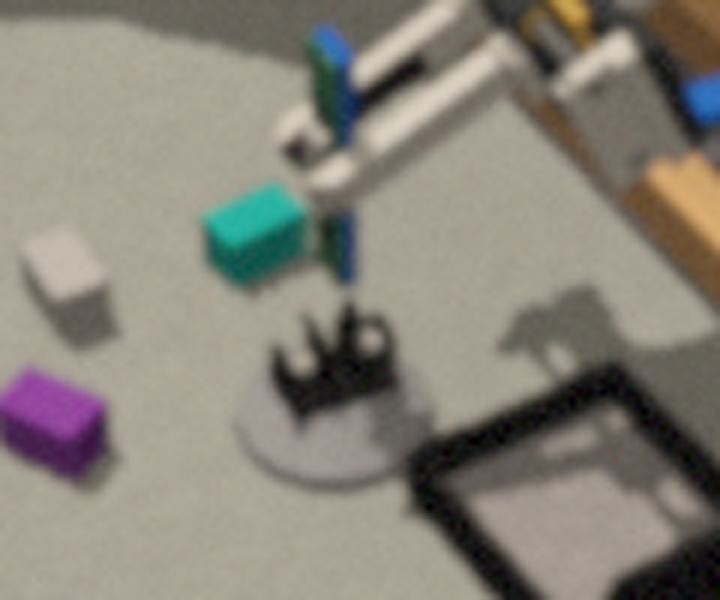

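```bash
python3 - <<'E'
from h import *
c=robot.get_calibration('scene')
for p in [(.5357,.0185,.091),(.5357,.0185,.068),(.5357,.0285,.068),(.5357,.0085,.068),(.5357,.0185,.006)]:
    print(p,np.round((w2pix('scene',p,c)-[210,170])*6))
E
```

```text
(0.5357, 0.0185, 0.091) [333. 269.]
(0.5357, 0.0185, 0.068) [334. 309.]
(0.5357, 0.0285, 0.068) [354. 301.]
(0.5357, 0.0085, 0.068) [313. 317.]
(0.5357, 0.0185, 0.006) [337. 410.]
```

```bash
python3 -m handwheel '.107 0 -.219 0 0 0 0;.107 0 -.219 0 0 0 0;.107 0 -.219 0 0 0 0;.107 0 -.219 0 0 0 0;.107 0 -.219 0 0 0 0;.107 0 -.219 0 0 0 0;.107 0 -.219 0 0 0 0;0 0 0 0 0 0 0' 40
python3 -m handwheel '.107 0 -.219 0 0 0 0;.107 0 -.219 0 0 0 0;.07 0 -.13 0 0 0 0;.03 0 -.06 0 0 0 0;0 0 0 0 0 0 0;0 0 0 0 0 0 0;0 0 0 0 0 0 0;0 0 0 0 0 0 0' 40
python3 - <<'E'
from h import *
go(tcp((.5357,.0198,.097),-3,-64),-3,-64)
E
```

```text
time_s: 20.55
eef_pos: [0.5351, 0.003, 0.1052]
tool_rot: [0.371, 0.352, -1.594]
force: [0.8, -2.2, -1.9]
gripper_width: 0.0241
time_s: 21.22
eef_pos: [0.5352, 0.0037, 0.0881]
tool_rot: [0.373, 0.353, -1.593]
force: [-0.2, -4.6, -3.4]
gripper_width: 0.0236
t 21.22 tcp [0.5352 0.0037 0.0881] x [-0.048 -0.895 -0.444] y [ 0.999 -0.054  0.001] F [-0.2 -4.6 -3.4] w 0.0236 q [-0.97  0.85  0.46  1.85  0.54  1.28 -0.96]
world mm [-0.4 -0.9  0.6] | shift now-frame [ 0.02 -0.02  0.04] | target-frame [ 0.02 -0.02  0.04] | turn [-0.01 -0.06  0.01]
```

```bash
python3 -m handwheel '.02 0 -.04 0 0 0 0;.02 0 -.04 0 0 0 0;.02 0 -.04 0 0 0 0;0 0 0 0 0 0 0;0 0 0 0 0 0 0;0 0 0 0 0 0 0;0 0 0 0 0 0 0;0 0 0 0 0 0 0' 40
python3 -m handwheel '.02 0 -.04 0 0 0 0;.02 0 -.04 0 0 0 0;0 0 0 0 0 0 0;0 0 0 0 0 0 0;0 0 0 0 0 0 0;0 0 0 0 0 0 0;0 0 0 0 0 0 0;0 0 0 0 0 0 0' 40
```

```text
time_s: 21.88
eef_pos: [0.5354, 0.0027, 0.0878]
tool_rot: [0.371, 0.348, -1.595]
force: [-4.9, 2.1, 29.2]
gripper_width: 0.0234
time_s: 22.55
eef_pos: [0.5357, 0.0025, 0.0864]
tool_rot: [0.37, 0.347, -1.595]
force: [-5.1, 4.6, 37.5]
gripper_width: 0.0236
```

```bash
python3 -m handwheel '0 0 0 0 0 0 .5;0 0 0 0 0 0 .5;0 0 0 0 0 0 .5;-.5 0 0 0 0 0 .5;-1 0 0 0 0 0 .5;-1 0 0 0 0 0 .5;-1 0 0 0 0 0 .5;-1 0 0 0 0 0 .5' 25
python3 -m handwheel '-.3 0 .9 0 0 0 .5;-.3 0 .9 0 0 0 .5;-.3 0 .9 0 0 0 .5;-.3 0 .9 0 0 0 .5;0 0 .8 0 1 0 .5;0 0 .8 0 1 0 .5;0 0 .7 0 1 0 .5;0 0 .7 0 1 0 .5'
python3 -m handwheel '0 0 .6 0 1 0 .4;0 0 .6 0 1 0 .4;0 0 .6 0 1 0 .4;0 0 .6 0 1 0 .4;0 0 .6 0 1 0 .4;0 0 .6 0 1 0 .4;0 0 .6 0 1 0 .4;0 0 .6 0 1 0 .4'
python3 - <<'E'
from h import *
go(tcp((.5357,.0185,.100),-3,35,.09),-3,35)
im=snap('scene'); cv2.imwrite('pics/s5.png',cv2.cvtColor(im[60:360,60:460],4))
E
```

```text
time_s: 23.22
eef_pos: [0.5407, 0.1064, 0.1334]
tool_rot: [0.373, 0.353, -1.592]
force: [0.3, 0.5, -0.1]
gripper_width: 0.0471
time_s: 23.88
eef_pos: [0.5381, 0.0501, 0.2893]
tool_rot: [0.714, 0.675, -1.504]
force: [0.9, 0.3, -0.0]
gripper_width: 0.0474
time_s: 24.55
eef_pos: [0.5326, -0.0616, 0.3277]
tool_rot: [1.364, 1.287, -1.164]
force: [0.0, 0.4, 0.0]
gripper_width: 0.0378
t 24.55 tcp [ 0.5326 -0.0616  0.3277] x [ 0.014  0.151 -0.988] y [ 0.999 -0.052  0.007] F [0.  0.4 0. ] w 0.0378 q [-0.47  0.12  0.64  1.78 -0.23  1.28  0.18]
world mm [   1.    39.4 -169.5] | shift now-frame [ 6.94 -0.09 -0.53] | target-frame [ 6.46 -0.04  2.6 ] | turn [ 0.03  4.38 -0.06]
```

View pics/s5.png

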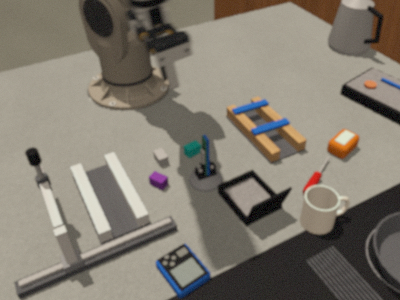

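```bash
python3 -m handwheel '0 0 0 0 1 0 .4;0 0 0 0 1 0 .4;0 0 0 0 1 0 .4;0 0 0 0 1 0 .4;0 0 0 0 .4 0 .4;.9 0 .6 0 0 0 .4;.9 0 .6 0 0 0 .4;.9 0 .6 0 0 0 .4'
python3 -m handwheel '.9 0 .6 0 0 0 .4;.9 0 .2 0 0 0 .4;.9 0 0 0 0 0 .4;.9 0 0 0 0 0 .4;0 0 0 0 0 0 .4;0 0 0 0 0 0 .4;0 0 0 0 0 0 .4;0 0 0 0 0 0 .4'
python3 - <<'E'
from h import *
go(tcp((.5357,.0185,.100),-3,35),-3,35)
E
```

```text
time_s: 25.27
eef_pos: [0.5321, -0.0597, 0.2434]
tool_rot: [1.69, 1.602, -0.884]
force: [0.2, 0.7, 0.2]
gripper_width: 0.0376
time_s: 25.93
eef_pos: [0.5344, -0.0261, 0.1599]
tool_rot: [1.691, 1.6, -0.884]
force: [0.4, -0.3, 0.1]
gripper_width: 0.0374
t 25.93 tcp [ 0.5344 -0.0261  0.1599] x [ 0.033  0.568 -0.822] y [ 0.999 -0.054  0.002] F [ 0.4 -0.3  0.1] w 0.0374 q [-0.16  0.44  0.6   1.97 -0.87  1.23  0.85]
world mm [  1.8  55.5 -75.4] | shift now-frame [ 3.74 -0.05 -0.11] | target-frame [ 3.75 -0.04 -0.09] | turn [-0.    0.05 -0.03]
```

```bash
python3 -m handwheel '.7 0 0 0 0 0 .4;.7 0 0 0 0 0 .4;.7 0 0 0 0 0 .4;.6 0 0 0 0 0 .4;0 0 0 0 0 0 .4;0 0 0 0 0 0 .4;0 0 0 0 0 0 .4;0 0 0 0 0 0 .4'
python3 - <<'E'
from h import *
go(tcp((.5357,.0185,.100),-3,35),-3,35)
E
```

```text
time_s: 26.6
eef_pos: [0.5366, 0.012, 0.1042]
tool_rot: [1.692, 1.6, -0.884]
force: [0.3, 0.1, -0.0]
gripper_width: 0.0377
t 26.6 tcp [0.5366 0.012  0.1042] x [ 0.033  0.568 -0.822] y [ 0.998 -0.055  0.002] F [ 0.3  0.1 -0. ] w 0.0377 q [-0.18  0.5   0.53  2.02 -0.96  1.13  0.9 ]
world mm [ -0.3  17.4 -19.8] | shift now-frame [ 1.05 -0.05 -0.12] | target-frame [ 1.05 -0.05 -0.12] | turn [-0.01  0.05 -0.03]
```

```bash
python3 -m handwheel '.35 0 -.04 0 -.4 0 .4;.35 0 -.04 0 0 0 .4;.35 0 -.05 0 0 0 .4;0 0 0 0 0 0 .4;0 0 0 0 0 0 0;0 0 0 0 0 0 0;0 0 0 0 0 0 0;0 0 0 0 0 0 0' 40
python3 -c "
from h import *
go(tcp((.5357,.0185,.100),-3,33),-3,33)"
python3 -m handwheel '-.42 0 -.27 0 0 0 0;-.42 0 -.27 0 0 0 0;-.42 0 -.27 0 0 0 0;-.42 0 -.27 0 0 0 0;-.42 0 -.27 0 0 0 0;-.42 0 -.27 0 0 0 0;-.42 0 -.27 0 0 0 0;0 0 0 0 0 0 0'
python3 - <<'E'
from h import *
go(tcp((.510,-.2308+.010,.045+.1),0,-57),0,-57)
E
```

```text
time_s: 27.27
eef_pos: [0.5369, 0.0295, 0.083]
tool_rot: [1.662, 1.573, -0.915]
force: [-0.9, -0.5, 0.4]
gripper_width: 0.0235
t 27.27 tcp [0.5369 0.0295 0.083 ] x [ 0.03   0.534 -0.845] y [ 0.999 -0.055  0.001] F [-0.9 -0.5  0.4] w 0.0235 q [-0.21  0.51  0.51  2.05 -0.96  1.05  0.88]
world mm [-0.7 -0.6  1. ] | shift now-frame [-0.05 -0.02  0.  ] | target-frame [-0.05 -0.03 -0.  ] | turn [-0.01  0.12 -0.02]
time_s: 27.93
eef_pos: [0.5378, 0.0306, 0.1732]
tool_rot: [1.663, 1.572, -0.911]
force: [0.4, 0.4, 1.6]
gripper_width: 0.0236
t 27.93 tcp [0.5378 0.0306 0.1732] x [ 0.032  0.534 -0.845] y [ 0.999 -0.054  0.004] F [0.4 0.4 1.6] w 0.0236 q [-0.28  0.37  0.57  1.99 -0.84  1.15  0.71]
world mm [ -27.8 -267.3  -38.6] | shift now-frame [-4.44 -0.54  9.89] | target-frame [ 9.81 -1.11  4.53] | turn [ -0.57 -14.89   0.08]
```

```bash
python3 -m handwheel '-.4 0 0 -.1 -1 0 0;-.4 0 0 -.1 -1 0 0;0 0 0 -.1 -1 0 0;0 0 0 -.1 -1 0 0;0 0 0 -.1 -1 0 0;0 0 0 -.1 -1 0 0;0 0 0 0 -1 0 0;0 0 0 0 -1 0 0'
python3 -m handwheel '0 0 0 0 -1 0 0;0 0 0 0 -1 0 0;0 0 0 0 -1 0 0;0 0 0 0 -1 0 0;0 0 0 0 -1 0 0;0 0 0 0 -1 0 0;0 0 0 0 -1 0 0;0 0 0 0 0 0 0'
python3 - <<'E'
from h import *
go(tcp((.500,-.2308+.0095,.045+.08),0,-57.7),0,-57.7)
E
```

```text
time_s: 28.6
eef_pos: [0.5368, 0.0214, 0.1887]
tool_rot: [1.008, 0.99, -1.311]
force: [0.1, 0.9, -1.0]
gripper_width: 0.0235
time_s: 29.27
eef_pos: [0.5356, 0.024, 0.1844]
tool_rot: [0.438, 0.427, -1.512]
force: [-1.0, 0.3, -1.5]
gripper_width: 0.0239
t 29.27 tcp [0.5356 0.024  0.1844] x [ 0.016 -0.851 -0.525] y [1.    0.012 0.011] F [-1.   0.3 -1.5] w 0.0239 q [-1.24  0.75  0.81  1.89  0.4   1.22 -0.68]
world mm [ -35.6 -261.4  -69.6] | shift now-frame [10.33 -1.59  3.13] | target-frame [10.32 -1.43  3.23] | turn [-0.03  0.1  -0.16]
```

```bash
python3 -m handwheel '1 -.15 .32 0 .1 -.16 0;1 -.15 .32 0 0 0 0;1 -.15 .32 0 0 0 0;1 -.15 .32 0 0 0 0;1 -.15 .32 0 0 0 0;1 -.15 .32 0 0 0 0;1 -.15 .32 0 0 0 0;1 -.15 .32 0 0 0 0'
python3 -m handwheel '1 -.15 .32 0 0 0 0;1 -.15 .32 0 0 0 0;.3 0 0 0 0 0 0;0 0 0 0 0 0 0;0 0 0 0 0 0 0;0 0 0 0 0 0 0;0 0 0 0 0 0 0;0 0 0 0 0 0 0'
python3 - <<'E'
from h import *
go(tcp((.500,-.2308+.0095,.045),0,-57.7),0,-57.7)
im=snap('top'); cv2.imwrite('pics/t6.png',im[...,::-1])
E
```

```text
time_s: 29.93
eef_pos: [0.5049, -0.183, 0.1328]
tool_rot: [0.463, 0.445, -1.529]
force: [0.4, -0.3, -1.1]
gripper_width: 0.0237
time_s: 30.6
eef_pos: [0.4983, -0.2376, 0.1151]
tool_rot: [0.458, 0.443, -1.528]
force: [-0.3, 0.1, -0.5]
gripper_width: 0.0239
t 30.6 tcp [ 0.4983 -0.2376  0.1151] x [-0.001 -0.839 -0.544] y [ 1.    -0.007  0.008] F [-0.3  0.1 -0.5] w 0.0239 q [-0.95  0.8   0.91  2.19  0.62  0.69 -0.71]
world mm [  1.7   0.2 -80.3] | shift now-frame [ 1.74  0.04 -2.7 ] | target-frame [ 1.71  0.07 -2.72] | turn [-0.1  -0.11  0.01]
```

```bash
python3 -m handwheel '.3 .04 -.46 -.1 -.11 0 0;.3 0 -.46 0 0 0 0;.3 0 -.46 0 0 0 0;.3 0 -.46 0 0 0 0;.3 0 -.46 0 0 0 0;0 0 0 0 0 0 0;0 0 0 0 0 0 0;0 0 0 0 0 0 0'
python3 -c "
from h import *
go(tcp((.500,-.2308+.0095,.045),0,-57.7),0,-57.7)"
python3 -m handwheel '.05 0 -.08 0 0 0 0;.05 0 -.08 0 0 0 0;.05 0 -.08 0 0 0 0;.05 0 -.08 0 0 0 0;0 0 0 0 0 0 0;0 0 0 0 0 0 0;0 0 0 0 0 0 0;0 0 0 0 0 0 0'
python3 -c "
from h import *
go(tcp((.500,-.2308+.0095,.045),0,-57.7),0,-57.7)"
```

```text
time_s: 31.32
eef_pos: [0.4988, -0.2395, 0.0471]
tool_rot: [0.44, 0.441, -1.528]
force: [0.1, 0.1, 0.0]
gripper_width: 0.0236
t 31.32 tcp [ 0.4988 -0.2395  0.0471] x [-0.003 -0.846 -0.533] y [ 1.    -0.002 -0.002] F [0.1 0.1 0. ] w 0.0236 q [-0.91  0.95  0.84  2.18  0.6   0.59 -0.8 ]
world mm [  1.2   2.1 -12.3] | shift now-frame [ 0.19  0.05 -0.46] | target-frame [ 0.19  0.05 -0.46] | turn [0.   0.02 0.03]
time_s: 31.98
eef_pos: [0.4986, -0.2395, 0.037]
tool_rot: [0.44, 0.442, -1.528]
force: [-0.2, 0.5, 0.7]
gripper_width: 0.024
t 31.98 tcp [ 0.4986 -0.2395  0.037 ] x [-0.003 -0.846 -0.533] y [ 1.    -0.002 -0.002] F [-0.2  0.5  0.7] w 0.024 q [-0.9   0.97  0.83  2.18  0.59  0.58 -0.81]
world mm [ 1.4  2.1 -2.2] | shift now-frame [-0.03  0.06 -0.12] | target-frame [-0.02  0.06 -0.12] | turn [0.   0.01 0.03]
```

```bash
python3 -m handwheel '-.04 0 -.10 0 0 0 0;.02 0 -.04 0 0 0 0;.015 0 -.03 0 0 0 0;0 0 0 0 0 0 0;0 0 0 0 0 0 0;0 0 0 0 0 0 0;0 0 0 0 0 0 0;0 0 0 0 0 0 0'
python3 -m handwheel '0 0 0 0 0 0 .33;0 0 0 0 0 0 .38;0 0 0 0 0 0 .4;0 0 0 0 0 0 .4;-.5 0 0 0 0 0 .4;-1 0 0 0 0 0 .4;-1 0 0 0 0 0 .4;-1 0 0 0 0 0 .4'
python3 -m handwheel '-1 0 .3 0 0 0 .4;-1 0 .5 0 1 0 .4;-1 0 .5 0 1 0 .4;-.7 0 0 0 1 0 .4;-.7 0 0 0 1 0 .4;0 0 -1 0 1 0 .4;0 0 -1 0 1 0 .4;0 0 -1 0 1 0 .4'
python3 - <<'E'
from h import *
from seg import boards
st()
im=snap('top','t7.png'); a=cv2.imread('pics/t7.png')
c=robot.get_calibration('top')
print('green'); boards('top',im,c,.05,(340,200,460,320),(35,80,30),(90,255,255))
print('blue'); boards('top',im,c,.05,(100,200,460,320))
u,v=w2pix('top',(.5,-.231,.05)).astype(int); cv2.imwrite('pics/t7c.png',cv2.resize(a[v-50:v+70,u-60:u+100],(640,480),interpolation=2))
E
```

```text
time_s: 32.65
eef_pos: [0.4986, -0.2371, 0.0335]
tool_rot: [0.44, 0.442, -1.528]
force: [0.5, -0.5, -0.1]
gripper_width: 0.0237
time_s: 33.32
eef_pos: [0.4984, -0.1624, 0.0807]
tool_rot: [0.44, 0.442, -1.529]
force: [0.1, 0.8, 0.1]
gripper_width: 0.0377
time_s: 33.98
eef_pos: [0.5001, -0.0327, 0.1278]
tool_rot: [0.982, 0.978, -1.341]
force: [-0.7, 0.7, -1.4]
gripper_width: 0.0373
t 33.98 tcp [ 0.5001 -0.0327  0.1278] x [-0.    -0.303 -0.953] y [ 1.    -0.003  0.001] F [-0.7  0.7 -1.4] w 0.0373 q [-0.85  0.32  0.69  2.1   0.13  0.85 -0.28]
green
blue
```

View pics/t7c.png

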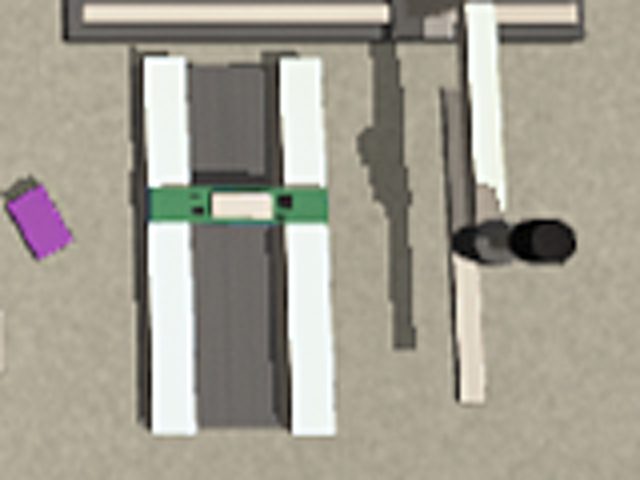

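```bash
python3 -m handwheel '-.4 0 0 0 1 0 .4;-.4 0 0 .1 1 0 .4;-.4 0 -.6 .1 1 0 .4;0 0 -1 .1 1 0 .4;0 0 -1 .1 1 0 .4;0 0 -1 .1 1 0 .4;0 0 -1 0 1 0 .4;0 0 -1 0 0 0 .4'
python3 - <<'E'
from h import *
go(tcp((.4764,.2565,.045),-3,25,.07),-3,25)
E
```

```text
time_s: 34.7
eef_pos: [0.5043, 0.1045, 0.1793]
tool_rot: [1.566, 1.481, -1.02]
force: [0.3, -1.6, -0.7]
gripper_width: 0.0381
t 34.7 tcp [0.5043 0.1045 0.1793] x [ 0.018  0.41  -0.912] y [ 0.998 -0.061 -0.008] F [ 0.3 -1.6 -0.7] w 0.0381 q [-0.47  0.22  0.5   2.07 -0.66  0.97  0.36]
world mm [-29.  130.5 -88.1] | shift now-frame [ 5.33 -1.45 -3.23] | target-frame [ 5.37 -1.43 -3.18] | turn [-0.1   0.12  0.03]
```

```bash
python3 -m handwheel '0 -.5 -.8 -.1 .1 0 .4;0 -.5 -.8 0 0 0 .4;.9 -.45 -.8 0 0 0 .4;.9 0 -.8 0 0 0 .4;.9 0 0 0 0 0 .4;.9 0 0 0 0 0 .4;.9 0 0 0 0 0 .4;.8 0 0 0 0 0 .4'
python3 -m handwheel '0 0 0 0 0 0 .4;0 0 0 0 0 0 .4;0 0 0 0 0 0 .4;0 0 0 0 0 0 .4;0 0 0 0 0 0 .4;0 0 0 0 0 0 .4;0 0 0 0 0 0 .4;0 0 0 0 0 0 .4'
python3 - <<'E'
from h import *
go(tcp((.4764,.2565,.045),-3,25),-3,25)
from seg import boards
boards('wrist',snap('wrist'),robot.get_calibration('wrist'))
E
```

```text
time_s: 35.37
eef_pos: [0.4738, 0.2376, 0.0916]
tool_rot: [1.556, 1.49, -1.003]
force: [-0.1, 0.8, -0.3]
gripper_width: 0.0374
time_s: 36.03
eef_pos: [0.4751, 0.2375, 0.0938]
tool_rot: [1.559, 1.489, -1.0]
force: [0.4, -0.2, -0.2]
gripper_width: 0.0377
t 36.03 tcp [0.4751 0.2375 0.0938] x [ 0.019  0.417 -0.909] y [ 0.999 -0.046  0.   ] F [ 0.4 -0.2 -0.2] w 0.0377 q [-0.6   0.32  0.34  2.19 -0.86  0.7   0.35]
world mm [  1.7  27.  -66. ] | shift now-frame [2.85 0.02 0.12] | target-frame [2.85 0.01 0.13] | turn [0.06 0.06 0.02]
c 475.9 264.9 w,h 24.2 120.0 long-axis from +y deg -3.1
c 364.2 274.5 w,h 24.9 106.1 long-axis from +y deg -3.0
```

```bash
python3 -m handwheel '.7 0 .03 0 0 0 .4;.7 0 .03 0 0 0 .4;.7 0 .03 0 0 0 .4;.7 0 .03 0 0 0 .4;0 0 0 0 0 0 .4;0 0 0 0 0 0 0;0 0 0 0 0 0 0;0 0 0 0 0 0 0' 40
python3 -c "
from h import *
go(tcp((.4764,.2565,.045),-3,25),-3,25)"
python3 -m handwheel '-.45 0 -.2 0 0 0 0;-.9 0 -.42 0 0 0 0;-.9 0 -.42 0 0 0 0;-.9 0 -.42 0 0 0 0;-.9 0 -.42 0 0 0 0;-.5 0 1 0 0 0 0;-.5 0 1 0 0 0 0;-.5 0 1 0 0 0 0'
python3 -c "
from h import *
go(tcp((.5357,.0198,.097+.1),-3,-65.4),-3,-65.4)"
```

```text
time_s: 36.75
eef_pos: [0.4767, 0.2636, 0.0295]
tool_rot: [1.56, 1.489, -1.0]
force: [-0.0, 0.2, -0.9]
gripper_width: 0.0233
t 36.75 tcp [0.4767 0.2636 0.0295] x [ 0.02   0.417 -0.909] y [ 0.999 -0.046  0.001] F [-0.   0.2 -0.9] w 0.0233 q [-0.51  0.43  0.18  2.2  -0.99  0.57  0.46]
world mm [ 0.1  0.9 -1.8] | shift now-frame [ 0.08  0.   -0.  ] | target-frame [ 0.08  0.   -0.  ] | turn [0.06 0.06 0.02]
time_s: 37.42
eef_pos: [0.4723, 0.18, 0.1446]
tool_rot: [1.559, 1.49, -0.997]
force: [0.5, -0.2, -0.6]
gripper_width: 0.0237
t 37.42 tcp [0.4723 0.18   0.1446] x [ 0.02   0.417 -0.909] y [ 0.999 -0.044  0.002] F [ 0.5 -0.2 -0.6] w 0.0237 q [-0.52  0.21  0.36  2.17 -0.71  0.81  0.3 ]
world mm [  62.5 -177.5   44.5] | shift now-frame [-4.53  2.81  5.6 ] | target-frame [5.59 2.87 4.51] | turn [  0.07 -15.02  -0.05]
```

```bash
python3 -m handwheel '-.76 .5 .94 0 0 0 0;-.76 .5 .94 0 0 0 0;-.76 .5 .94 0 0 0 0;-.76 .5 .94 0 0 0 0;-.76 .5 .94 0 0 0 0;-.76 .3 .9 0 0 0 0;0 0 0 0 -1 0 0;0 0 0 0 -1 0 0'
python3 -m handwheel '0 0 0 0 -1 0 0;0 0 0 0 -1 0 0;0 0 0 0 -1 0 0;0 0 0 0 -1 0 0;0 0 0 0 -1 0 0;0 0 0 0 -1 0 0;0 0 0 0 -1 0 0;0 0 0 0 -1 0 0'
python3 -m handwheel '0 0 0 0 -1 0 0;0 0 0 0 -1 0 0;0 0 0 0 -1 0 0;0 0 0 0 -1 0 0;0 0 0 0 -1 0 0;0 0 0 0 0 0 0;0 0 0 0 0 0 0;0 0 0 0 0 0 0'
python3 -c "
from h import *
go(tcp((.5357,.0203,.0985+.065),-3,-65.4),-3,-65.4)"
```

```text
time_s: 38.08
eef_pos: [0.5355, -0.0036, 0.1895]
tool_rot: [1.414, 1.332, -1.134]
force: [-0.5, 1.3, -0.6]
gripper_width: 0.0234
time_s: 38.75
eef_pos: [0.535, 0.0035, 0.1901]
tool_rot: [0.764, 0.725, -1.48]
force: [0.8, 0.1, -0.2]
gripper_width: 0.0235
time_s: 39.42
eef_pos: [0.5345, 0.0023, 0.1894]
tool_rot: [0.351, 0.333, -1.59]
force: [0.1, -0.3, -0.7]
gripper_width: 0.0234
t 39.42 tcp [0.5345 0.0023 0.1894] x [-0.042 -0.907 -0.42 ] y [ 0.999 -0.047  0.002] F [ 0.1 -0.3 -0.7] w 0.0234 q [-1.11  0.76  0.66  1.86  0.51  1.35 -0.8 ]
world mm [  0.2   0.7 -33.8] | shift now-frame [ 0.54  0.01 -1.24] | target-frame [ 0.54  0.01 -1.24] | turn [ 0.01 -0.04 -0.05]
```

```bash
python3 -m handwheel '.18 0 -.41 0 0 0 0;.18 0 -.41 0 0 0 0;.18 0 -.41 0 0 0 0;.093 0 -.2 0 0 0 0;.093 0 -.2 0 0 0 0;.093 0 -.2 0 0 0 0;.093 0 -.2 0 0 0 0;.093 0 -.2 0 0 0 0'
python3 -m handwheel '.093 0 -.2 0 0 0 0;.093 0 -.2 0 0 0 0;.093 0 -.2 0 0 0 0;.093 0 -.2 0 0 0 0;.093 0 -.2 0 0 0 0;.093 0 -.2 0 0 0 0;0 0 0 0 0 0 0;0 0 0 0 0 0 0'
python3 -c "
from h import *
go(tcp((.5357,.0203,.0985),-3,-65.4),-3,-65.4)"
```

```text
time_s: 40.08
eef_pos: [0.5344, 0.0034, 0.1266]
tool_rot: [0.347, 0.332, -1.589]
force: [-0.7, 0.0, -0.1]
gripper_width: 0.0234
time_s: 40.75
eef_pos: [0.5342, 0.0033, 0.0933]
tool_rot: [0.347, 0.332, -1.589]
force: [1.6, -3.4, -6.5]
gripper_width: 0.0237
t 40.75 tcp [0.5342 0.0033 0.0933] x [-0.041 -0.908 -0.417] y [ 0.999 -0.045 -0.001] F [ 1.6 -3.4 -6.5] w 0.0237 q [-1.08  0.91  0.6   1.86  0.47  1.23 -0.88]
world mm [ 0.6 -0.3 -2.7] | shift now-frame [ 0.05  0.02 -0.09] | target-frame [ 0.05  0.02 -0.09] | turn [ 0.03 -0.01 -0.06]
```

```bash
python3 -m handwheel '.03 0 -.06 0 0 0 0;.03 0 -.06 0 0 0 0;.02 0 -.05 0 0 0 0;0 0 0 0 0 0 0;0 0 0 0 0 0 0;0 0 0 0 0 0 0;0 0 0 0 0 0 0;0 0 0 0 0 0 0'
python3 -m handwheel '0 0 0 0 0 0 0;0 0 0 0 0 0 0;0 0 0 0 0 0 0;0 0 0 0 0 0 0;0 0 0 0 0 0 0;0 0 0 0 0 0 0;0 0 0 0 0 0 0;0 0 0 0 0 0 0'
```

```text
time_s: 41.42
eef_pos: [0.5344, 0.0024, 0.0912]
tool_rot: [0.345, 0.329, -1.59]
force: [-2.0, -0.4, 17.7]
gripper_width: 0.0235
time_s: 42.08
eef_pos: [0.5344, 0.0024, 0.0912]
tool_rot: [0.345, 0.329, -1.59]
force: [-1.6, -0.7, 18.2]
gripper_width: 0.024
```

```bash
python3 -m handwheel '0 0 0 0 0 0 .5;0 0 0 0 0 0 .5;0 0 0 0 0 0 .5;-.5 0 0 0 0 0 .5;-1 0 0 0 0 0 .5;-1 0 0 0 0 0 .5;-1 0 0 0 0 0 .5;-1 0 0 0 0 0 .5'
python3 -m handwheel '-.3 0 .9 0 0 0 .5;-.3 0 .9 0 0 0 .5;-.3 0 .9 0 0 0 .5;-.3 0 .9 0 0 0 .5;0 0 .8 0 1 0 .5;0 0 .8 0 1 0 .5;0 0 .7 0 1 0 .5;0 0 .7 0 1 0 .5'
python3 -m handwheel '0 0 .6 0 1 0 .4;0 0 .6 0 1 0 .4;0 0 .6 0 1 0 .4;0 0 .6 0 1 0 .4;0 0 .6 0 1 0 .4;0 0 .6 0 1 0 .4;0 0 .6 0 1 0 .4;0 0 .6 0 1 0 .4'
python3 -m handwheel '0 0 0 0 1 0 .4;0 0 0 0 1 0 .4;0 0 0 0 1 0 .4;0 0 0 0 1 0 .4;0 0 0 0 .2 0 .4;.9 0 .6 0 0 0 .4;.9 0 .6 0 0 0 .4;.9 0 .6 0 0 0 .4'
python3 -c "
from h import *
go(tcp((.5357,.0185,.100),-3,32,.03),-3,32)"
```

```text
time_s: 42.75
eef_pos: [0.5388, 0.1076, 0.1369]
tool_rot: [0.347, 0.333, -1.588]
force: [0.1, 0.2, -1.0]
gripper_width: 0.047
time_s: 43.42
eef_pos: [0.537, 0.0556, 0.2944]
tool_rot: [0.687, 0.656, -1.505]
force: [0.8, 0.2, 0.2]
gripper_width: 0.0469
time_s: 44.08
eef_pos: [0.5325, -0.0548, 0.336]
tool_rot: [1.336, 1.272, -1.175]
force: [-0.1, 1.5, -0.5]
gripper_width: 0.0373
time_s: 44.75
eef_pos: [0.5319, -0.0569, 0.252]
tool_rot: [1.646, 1.575, -0.916]
force: [0.4, 0.2, -0.4]
gripper_width: 0.0374
t 44.75 tcp [ 0.5319 -0.0569  0.252 ] x [ 0.024  0.526 -0.85 ] y [ 0.999 -0.044  0.001] F [ 0.4  0.2 -0.4] w 0.0374 q [-0.29  0.35  0.79  1.87 -0.76  1.38  0.74]
world mm [   3.5   69.6 -142.7] | shift now-frame [6.32 0.02 0.64] | target-frame [ 6.32 -0.    0.66] | turn [0.07 0.04 0.04]
```

```bash
python3 -m handwheel '.9 0 .33 .07 .04 .04 .4;.9 0 .33 0 0 0 .4;.9 0 0 0 0 0 .4;.9 0 0 0 0 0 .4;.9 0 0 0 0 0 .4;.9 0 0 0 0 0 .4;.9 0 0 0 0 0 .4;0 0 0 0 0 0 .4'
python3 -m handwheel '0 0 0 0 0 0 .4;0 0 0 0 0 0 .4;0 0 0 0 0 0 .4;0 0 0 0 0 0 .4;0 0 0 0 0 0 .4;0 0 0 0 0 0 .4;0 0 0 0 0 0 .4;0 0 0 0 0 0 .4'
python3 -c "
from h import *
go(tcp((.5357,.0185,.100),-3,32),-3,32)"
```

```text
time_s: 45.42
eef_pos: [0.5339, 0.0159, 0.1079]
tool_rot: [1.653, 1.579, -0.919]
force: [-0.6, 0.8, 0.1]
gripper_width: 0.038
time_s: 46.08
eef_pos: [0.5353, 0.0118, 0.1102]
tool_rot: [1.659, 1.572, -0.919]
force: [0.2, -0.6, 0.1]
gripper_width: 0.0375
t 46.08 tcp [0.5353 0.0118 0.1102] x [ 0.028  0.53  -0.847] y [ 0.999 -0.054 -0.   ] F [ 0.2 -0.6  0.1] w 0.0375 q [-0.3   0.5   0.66  2.03 -0.96  1.14  0.89]
world mm [  0.9  16.7 -26.4] | shift now-frame [ 1.25  0.   -0.01] | target-frame [ 1.25  0.   -0.01] | turn [-0.02 -0.01 -0.01]
```

```bash
python3 -m handwheel '.42 0 0 0 0 0 .4;.42 0 0 0 0 0 .4;.4 0 0 0 0 0 .4;0 0 0 0 0 0 .4;0 0 0 0 0 0 .4;0 0 0 0 0 0 0;0 0 0 0 0 0 0;0 0 0 0 0 0 0' 40
python3 -c "
from h import *
go(tcp((.5357,.0185,.100),-3,32),-3,32)"
python3 -m handwheel '-.42 0 -.27 0 0 0 0;-.42 0 -.27 0 0 0 0;-.42 0 -.27 0 0 0 0;-.42 0 -.27 0 0 0 0;-.42 0 -.27 0 0 0 0;-.42 0 -.27 0 0 0 0;-.42 0 -.27 0 0 0 0;0 0 0 0 0 0 0'
python3 -m handwheel '-.4 0 0 -.1 -1 0 0;-.4 0 0 -.1 -1 0 0;0 0 0 -.1 -1 0 0;0 0 0 -.1 -1 0 0;0 0 0 -.1 -1 0 0;0 0 0 0 -1 0 0;0 0 0 0 -1 0 0;0 0 0 0 -1 0 0'
python3 -m handwheel '0 0 0 0 -1 0 0;0 0 0 0 -1 0 0;0 0 0 0 -1 0 0;0 0 0 0 -1 0 0;0 0 0 0 -1 0 0;0 0 0 0 -1 0 0;0 0 0 0 -1 0 0;0 0 0 0 0 0 0'
python3 -c "
from h import *
go(tcp((.450,-.2308+.0095,.045+.08),0,-58),0,-58)"
```

```text
time_s: 46.75
eef_pos: [0.5361, 0.0282, 0.0842]
tool_rot: [1.659, 1.572, -0.918]
force: [-0.5, -0.5, 2.7]
gripper_width: 0.0238
t 46.75 tcp [0.5361 0.0282 0.0842] x [ 0.028  0.53  -0.847] y [ 0.999 -0.054 -0.   ] F [-0.5 -0.5  2.7] w 0.0238 q [-0.27  0.53  0.59  2.05 -0.99  1.08  0.9 ]
world mm [ 0.1  0.4 -0.3] | shift now-frame [ 0.02  0.   -0.01] | target-frame [ 0.02  0.   -0.01] | turn [-0.02 -0.01 -0.01]
time_s: 47.42
eef_pos: [0.5373, 0.0293, 0.1741]
tool_rot: [1.66, 1.57, -0.915]
force: [1.4, 0.3, 0.2]
gripper_width: 0.0237
time_s: 48.08
eef_pos: [0.5363, 0.0202, 0.1897]
tool_rot: [1.011, 0.984, -1.322]
force: [-0.4, 0.0, -1.1]
gripper_width: 0.0235
time_s: 48.75
eef_pos: [0.5352, 0.0228, 0.1853]
tool_rot: [0.436, 0.422, -1.523]
force: [-0.8, 0.7, -1.3]
gripper_width: 0.0236
t 48.75 tcp [0.5352 0.0228 0.1853] x [ 0.007 -0.853 -0.521] y [1.    0.002 0.01 ] F [-0.8  0.7 -1.3] w 0.0236 q [-1.31  0.82  0.94  1.89  0.3   1.19 -0.58]
world mm [ -85.2 -260.2  -70.4] | shift now-frame [10.33 -3.46  3.04] | target-frame [10.32 -3.41  3.13] | turn [-0.07  0.1  -0.06]
```

```bash
python3 -m handwheel '1 -.34 .31 -.07 .1 -.06 0;1 -.34 .31 0 0 0 0;1 -.34 .31 0 0 0 0;1 -.34 .31 0 0 0 0;1 -.34 .31 0 0 0 0;1 -.34 .31 0 0 0 0;1 -.34 .31 0 0 0 0;1 -.34 .31 0 0 0 0'
python3 -m handwheel '1 -.34 .31 0 0 0 0;1 -.34 .31 0 0 0 0;.3 0 0 0 0 0 0;0 0 0 0 0 0 0;0 0 0 0 0 0 0;0 0 0 0 0 0 0;0 0 0 0 0 0 0;0 0 0 0 0 0 0'
python3 -c "
from h import *
go(tcp((.450,-.2308+.0095,.045),0,-58),0,-58)"
```

```text
time_s: 49.42
eef_pos: [0.4662, -0.1829, 0.1325]
tool_rot: [0.458, 0.444, -1.528]
force: [1.1, -0.7, -1.2]
gripper_width: 0.0238
time_s: 50.08
eef_pos: [0.4505, -0.2375, 0.1148]
tool_rot: [0.453, 0.442, -1.527]
force: [0.2, 0.3, -0.2]
gripper_width: 0.0238
t 50.08 tcp [ 0.4505 -0.2375  0.1148] x [-0.    -0.841 -0.54 ] y [ 1.    -0.004  0.006] F [ 0.2  0.3 -0.2] w 0.0238 q [-1.08  0.86  1.03  2.3   0.51  0.58 -0.64]
world mm [ -0.5   0.1 -79.9] | shift now-frame [ 1.72 -0.04 -2.69] | target-frame [ 1.69 -0.02 -2.71] | turn [-0.07 -0.12  0.  ]
```

```bash
python3 -m handwheel '.3 0 -.46 -.07 -.12 0 0;.3 0 -.47 0 0 0 0;.3 0 -.47 0 0 0 0;.3 0 -.47 0 0 0 0;.3 0 -.47 0 0 0 0;0 0 0 0 0 0 0;0 0 0 0 0 0 0;0 0 0 0 0 0 0'
python3 -m handwheel '.03 0 -.09 0 0 0 0;.03 0 -.09 0 0 0 0;.03 0 -.09 0 0 0 0;.03 0 -.09 0 0 0 0;0 0 0 0 0 0 0;0 0 0 0 0 0 0;0 0 0 0 0 0 0;0 0 0 0 0 0 0'
python3 -c "
from h import *
go(tcp((.450,-.2308+.0095,.045),0,-58),0,-58)"
```

```text
time_s: 50.75
eef_pos: [0.4499, -0.2391, 0.046]
tool_rot: [0.436, 0.437, -1.528]
force: [0.6, 0.2, 0.0]
gripper_width: 0.0239
time_s: 51.42
eef_pos: [0.4497, -0.2371, 0.0362]
tool_rot: [0.436, 0.437, -1.529]
force: [0.5, 0.6, -0.5]
gripper_width: 0.024
t 51.42 tcp [ 0.4497 -0.2371  0.0362] x [-0.002 -0.849 -0.529] y [ 1.    -0.002 -0.001] F [ 0.5  0.6 -0.5] w 0.024 q [-1.02  1.04  0.92  2.29  0.46  0.47 -0.74]
world mm [ 0.3 -0.4 -1.2] | shift now-frame [ 0.04  0.01 -0.03] | target-frame [ 0.04  0.01 -0.03] | turn [-0.    0.01  0.02]
```

```bash
python3 -m handwheel '.03 0 -.045 0 0 0 0;.03 0 -.045 0 0 0 0;0 0 0 0 0 0 0;0 0 0 0 0 0 0;0 0 0 0 0 0 0;0 0 0 0 0 0 .31;0 0 0 0 0 0 .35;0 0 0 0 0 0 .35'
python3 -m handwheel '0 0 0 0 0 0 .35;0 0 0 0 0 0 .35;-.5 0 0 0 0 0 .35;-1 0 0 0 0 0 .35;-1 0 0 0 0 0 .35;-1 0 0 0 0 0 .35;-1 0 .3 0 0 0 .35;-1 0 .5 0 1 0 .35'
python3 -m handwheel '-1 0 .5 0 1 0 .35;-.7 0 0 0 1 0 .35;-.7 0 0 0 1 0 .35;0 0 -1 0 1 0 .35;0 0 -1 0 1 0 .35;0 0 -1 0 1 0 .35;0 0 -1 0 1 0 .35;0 0 -1 0 1 0 .35'
python3 - <<'E'
from h import *
from seg import boards
go(tcp((.3641,.2672,.045),-3,0,.10),-3,0)
im=snap('top','t8.png'); c=robot.get_calibration('top')
hsv=cv2.cvtColor(im,cv2.COLOR_RGB2HSV); m=cv2.inRange(hsv,(40,80,30),(85,255,255)); m[:, :330]=0
n,l,s,ce=cv2.connectedComponentsWithStats(m)
for i in range(1,n):
    if s[i,4]>30: print('green',s[i],np.round(pix2w('top',(s[i,0]+s[i,2]/2-.5,s[i,1]+s[i,3]/2-.5),.05,c),4))
# black knob
u,v=w2pix('top',(.47,-.36,.2)); print(u,v)
E
```

```text
time_s: 52.08
eef_pos: [0.4496, -0.2371, 0.0333]
tool_rot: [0.436, 0.437, -1.529]
force: [-1.3, 0.1, 0.7]
gripper_width: 0.0327
time_s: 52.75
eef_pos: [0.4511, -0.1311, 0.1165]
tool_rot: [0.489, 0.497, -1.512]
force: [0.5, 1.4, -0.1]
gripper_width: 0.0331
time_s: 53.42
eef_pos: [0.4513, 0.0125, 0.1055]
tool_rot: [1.116, 1.111, -1.268]
force: [-0.5, 0.2, -1.1]
gripper_width: 0.0332
t 53.42 tcp [0.4513 0.0125 0.1055] x [ 0.001 -0.129 -0.992] y [ 1.    -0.003  0.002] F [-0.5  0.2 -1.1] w 0.0332 q [-0.94  0.26  0.78  2.22 -0.08  0.76 -0.13]
world mm [-87.2 254.7  20.5] | shift now-frame [-2.13 -3.51 -9.99] | target-frame [-0.82 -4.02 -9.99] | turn [ 0.47  1.24 -0.05]
green [351 247  45   9 241] [ 0.4975 -0.2275  0.05  ]
green [353 265  44  10 254] [ 0.4487 -0.2297  0.05  ]
447.721377626691 261.115270826306
```

```bash
python3 -m handwheel '-.6 0 0 .47 1 0 .4;-.3 0 -.8 0 .24 0 .4;0 -.5 -1 0 0 0 .4;0 -.5 -1 0 0 0 .4;0 -.5 -1 0 0 0 .4;0 -.5 -1 0 0 0 .4;0 -.5 -1 0 0 0 .4;0 -.5 -1 0 0 0 .4'
python3 -m handwheel '0 -.5 -1 0 0 0 .4;0 -.5 -1 0 0 0 .4;0 0 -.2 0 0 0 .4;0 0 0 0 0 0 .4;0 0 0 0 0 0 .4;0 0 0 0 0 0 .4;0 0 0 0 0 0 .4;0 0 0 0 0 0 .4'
python3 - <<'E'
from h import *
from seg import boards
go(tcp((.3641,.2672,.045),-3,0),-3,0)
boards('wrist',snap('wrist'),robot.get_calibration('wrist'))
E
```

```text
time_s: 54.13
eef_pos: [0.3842, 0.1875, 0.1259]
tool_rot: [1.244, 1.175, -1.248]
force: [0.7, -0.2, 1.0]
gripper_width: 0.0375
time_s: 54.8
eef_pos: [0.3632, 0.2424, 0.1255]
tool_rot: [1.246, 1.176, -1.248]
force: [0.2, 1.1, 0.0]
gripper_width: 0.0375
t 54.8 tcp [0.3632 0.2424 0.1255] x [ 0.004 -0.006 -1.   ] y [ 0.999 -0.053  0.004] F [0.2 1.1 0. ] w 0.0375 q [-1.3   0.15  0.61  2.23 -0.11  0.8  -0.67]
world mm [  0.9  24.8 -99.5] | shift now-frame [ 3.98 -0.04 -1.01] | target-frame [ 3.98 -0.02 -0.99] | turn [-0.01  0.05 -0.04]
c 364.4 267.6 w,h 24.3 120.3 long-axis from +y deg -2.8
```

```bash
python3 -m handwheel '.6 0 -.5 0 0 0 .4;.6 0 -.5 0 0 0 .4;.6 0 0 0 0 0 .4;.6 0 0 0 0 0 .4;.6 0 0 0 0 0 .4;.6 0 0 0 0 0 .4;.38 0 0 0 0 0 .4;0 0 0 0 0 0 .4' 40
python3 -m handwheel '0 0 0 0 0 0 0;0 0 0 0 0 0 0;0 0 0 0 0 0 0;0 0 0 0 0 0 0;-.5 0 0 0 0 0 0;-.5 0 0 0 0 0 0;-.5 .5 0 0 0 0 0;-.5 .9 -.1 0 0 0 0'
python3 -m handwheel '0 .9 -.1 0 0 0 0;0 .9 -.1 0 0 0 0;0 .9 -.1 0 0 0 0;0 .9 -.1 0 0 0 0;0 .9 -.05 0 0 0 0;0 .7 0 0 0 0 0;0 0 0 0 0 0 0;0 0 0 0 0 0 0'
python3 -c "
from h import *
go((.53,.2655,.0262),-3,0)"
```

```text
time_s: 55.52
eef_pos: [0.3641, 0.2667, 0.0245]
tool_rot: [1.243, 1.177, -1.249]
force: [0.3, -0.6, 0.2]
gripper_width: 0.0377
time_s: 56.18
eef_pos: [0.398, 0.2687, 0.0769]
tool_rot: [1.243, 1.179, -1.246]
force: [0.0, 0.1, -0.7]
gripper_width: 0.0236
time_s: 56.85
eef_pos: [0.5303, 0.2729, 0.0766]
tool_rot: [1.246, 1.177, -1.247]
force: [-0.5, 0.4, -0.9]
gripper_width: 0.0236
t 56.85 tcp [0.5303 0.2729 0.0766] x [ 0.004 -0.006 -1.   ] y [ 0.999 -0.053  0.005] F [-0.5  0.4 -0.9] w 0.0236 q [-1.    0.49  0.53  1.92 -0.33  0.81 -0.34]
world mm [ -0.3  -7.4 -50.4] | shift now-frame [ 2.02 -0.01  0.29] | target-frame [2.02 0.   0.3 ] | turn [-0.    0.05 -0.04]
```

```bash
python3 -m handwheel '.5 0 .1 0 0 0 0;.5 0 .1 0 0 0 0;.5 0 .1 0 0 0 0;.4 0 0 0 0 0 0;.1 0 0 0 0 0 0;.06 0 0 0 0 0 0;0 0 0 0 0 0 0;0 0 0 0 0 0 .4'
python3 -m handwheel '0 0 0 0 0 0 .4;0 0 0 0 0 0 .4;-.5 0 0 0 0 0 .4;-.9 0 0 0 0 0 .4;-.9 0 .2 0 1 0 .4;-.5 0 .3 0 1 0 .4;0 0 .3 0 1 0 .4;0 0 .3 0 1 0 .4'
python3 -m handwheel '0 0 0 0 .2 0 .4;0 0 0 0 0 0 .4;0 0 0 0 0 0 .4;0 0 0 0 0 0 .4;0 0 0 0 0 0 .4;0 0 0 0 0 0 .4;0 0 0 0 0 0 .4;0 0 0 0 0 0 .4'
python3 - <<'E'
from h import *
from seg import boards
go(tcp((.5302,.2584,.045),-3,25),-3,25)
boards('wrist',snap('wrist'),robot.get_calibration('wrist'))
E
```

```text
time_s: 57.52
eef_pos: [0.529, 0.2652, 0.0247]
tool_rot: [1.245, 1.178, -1.248]
force: [0.4, 0.0, -0.6]
gripper_width: 0.0275
time_s: 58.18
eef_pos: [0.5287, 0.2399, 0.0932]
tool_rot: [1.536, 1.454, -1.023]
force: [-0.1, 0.3, -1.5]
gripper_width: 0.0374
time_s: 58.85
eef_pos: [0.5271, 0.2406, 0.0905]
tool_rot: [1.544, 1.469, -1.017]
force: [0.3, -0.1, 0.6]
gripper_width: 0.0376
t 58.85 tcp [0.5271 0.2406 0.0905] x [ 0.02   0.393 -0.919] y [ 0.999 -0.049  0.001] F [ 0.3 -0.1  0.6] w 0.0376 q [-0.54  0.39  0.29  2.07 -0.79  0.72  0.28]
world mm [  3.5  25.8 -62.7] | shift now-frame [2.71 0.09 0.03] | target-frame [2.71 0.09 0.12] | turn [0.03 0.3  0.  ]
c 529.7 264.0 w,h 24.6 120.8 long-axis from +y deg -3.3
```

```bash
python3 -m handwheel '.7 .04 .03 0 0 0 .4;.7 .04 .03 0 0 0 .4;.7 0 .03 0 0 0 .4;.6 0 0 0 0 0 .4;0 0 0 0 0 0 .4;0 0 0 0 0 0 0;0 0 0 0 0 0 0;0 0 0 0 0 0 0' 40
python3 -c "
from h import *
go(tcp((.5296,.257,.045),-3,23),-3,23)"
python3 -m handwheel '-.45 0 -.2 0 0 0 0;-.9 0 -.38 0 0 0 0;-.9 0 -.38 0 0 0 0;-.9 0 -.38 0 0 0 0;-.9 0 -.38 0 0 0 0;-.6 0 1 0 0 0 0;-.6 0 1 0 0 0 0;-.6 0 1 0 0 0 0'
python3 -c "
from h import *
go(tcp((.5357,.0203,.0985+.1),-3,-67),-3,-67)"
```

```text
time_s: 59.57
eef_pos: [0.5313, 0.264, 0.0285]
tool_rot: [1.546, 1.468, -1.017]
force: [-0.1, -0.4, -0.1]
gripper_width: 0.0237
t 59.57 tcp [0.5313 0.264  0.0285] x [ 0.022  0.393 -0.919] y [ 0.999 -0.051  0.002] F [-0.1 -0.4 -0.1] w 0.0237 q [-0.52  0.49  0.21  2.08 -0.91  0.62  0.38]
world mm [-1.3  0.4 -1. ] | shift now-frame [ 0.04 -0.05  0.  ] | target-frame [ 0.04 -0.05  0.  ] | turn [ 0.02 -0.04 -0.01]
time_s: 60.23
eef_pos: [0.5261, 0.1764, 0.151]
tool_rot: [1.546, 1.468, -1.015]
force: [1.3, -0.1, -0.3]
gripper_width: 0.0235
t 60.23 tcp [0.5261 0.1764 0.151 ] x [ 0.022  0.394 -0.919] y [ 0.999 -0.049  0.003] F [ 1.3 -0.1 -0.3] w 0.0235 q [-0.5   0.28  0.37  2.05 -0.68  0.86  0.27]
world mm [   8.6 -173.6   40. ] | shift now-frame [-4.2   0.69  5.73] | target-frame [5.74 0.71 4.18] | turn [  0.02 -15.04  -0.04]
```

```bash
python3 -m handwheel '-.7 .1 .96 0 0 0 0;-.7 .1 .96 0 0 0 0;-.7 .1 .96 0 0 0 0;-.7 .1 .96 0 0 0 0;-.7 .1 .96 0 0 0 0;-.7 .1 .9 0 0 0 0;0 0 0 0 -1 0 0;0 0 0 0 -1 0 0'
python3 -m handwheel '0 0 0 0 -1 0 0;0 0 0 0 -1 0 0;0 0 0 0 -1 0 0;0 0 0 0 -1 0 0;0 0 0 0 -1 0 0;0 0 0 0 -1 0 0;0 0 0 0 -1 0 0;0 0 0 0 -1 0 0'
python3 -m handwheel '0 0 0 0 -1 0 0;0 0 0 0 -1 0 0;0 0 0 0 -1 0 0;0 0 0 0 -1 0 0;0 0 0 0 -1 0 0;0 0 0 0 0 0 0;0 0 0 0 0 0 0;0 0 0 0 0 0 0'
python3 -c "
from h import *
go(tcp((.5357,.0198,.098+.065),-3,-67),-3,-67)"
```

```text
time_s: 60.9
eef_pos: [0.5334, -0.002, 0.1912]
tool_rot: [1.4, 1.311, -1.15]
force: [-0.6, 1.1, -1.1]
gripper_width: 0.0232
time_s: 61.57
eef_pos: [0.5332, 0.0049, 0.1914]
tool_rot: [0.748, 0.704, -1.491]
force: [0.0, 0.1, -0.7]
gripper_width: 0.0237
time_s: 62.23
eef_pos: [0.5327, 0.0038, 0.1908]
tool_rot: [0.333, 0.312, -1.597]
force: [0.3, 0.3, 0.7]
gripper_width: 0.0236
t 62.23 tcp [0.5327 0.0038 0.1908] x [-0.046 -0.917 -0.397] y [ 0.999 -0.052  0.003] F [0.3 0.3 0.7] w 0.0236 q [-1.1   0.76  0.63  1.85  0.53  1.37 -0.82]
world mm [  2.1  -1.4 -35.2] | shift now-frame [ 0.61  0.08 -1.27] | target-frame [ 0.6   0.09 -1.28] | turn [-0.02 -0.07 -0.02]
```

```bash
python3 -m handwheel '.2 .08 -.42 0 -.07 0 0;.2 0 -.42 0 0 0 0;.2 0 -.42 0 0 0 0;.087 0 -.2 0 0 0 0;.087 0 -.2 0 0 0 0;.087 0 -.2 0 0 0 0;.087 0 -.2 0 0 0 0;.087 0 -.2 0 0 0 0'
python3 -m handwheel '.087 0 -.2 0 0 0 0;.087 0 -.2 0 0 0 0;.087 0 -.2 0 0 0 0;.087 0 -.2 0 0 0 0;.087 0 -.2 0 0 0 0;.087 0 -.2 0 0 0 0;.03 0 -.07 0 0 0 0;0 0 0 0 0 0 0'
python3 -m handwheel '.03 0 -.06 0 0 0 0;.03 0 -.06 0 0 0 0;.02 0 -.04 0 0 0 0;0 0 0 0 0 0 0;0 0 0 0 0 0 0;0 0 0 0 0 0 0;0 0 0 0 0 0 0;0 0 0 0 0 0 0'
python3 -c "
from h import *
go(tcp((.5357,.0198,.098),-3,-67),-3,-67)"
```

```text
time_s: 62.9
eef_pos: [0.5344, 0.0025, 0.1273]
tool_rot: [0.323, 0.305, -1.597]
force: [-0.2, 0.7, -0.3]
gripper_width: 0.0237
time_s: 63.57
eef_pos: [0.5343, 0.0018, 0.0927]
tool_rot: [0.322, 0.305, -1.598]
force: [-0.4, -1.8, -1.4]
gripper_width: 0.0235
time_s: 64.23
eef_pos: [0.5345, 0.0013, 0.09]
tool_rot: [0.322, 0.303, -1.598]
force: [-0.4, 0.7, 15.8]
gripper_width: 0.0232
t 64.23 tcp [0.5345 0.0013 0.09  ] x [-0.046 -0.922 -0.385] y [ 0.999 -0.051  0.002] F [-0.4  0.7 15.8] w 0.0232 q [-1.06  0.93  0.57  1.85  0.49  1.26 -0.91]
world mm [0.3 1.  0.5] | shift now-frame [-0.05  0.01  0.  ] | target-frame [-0.05  0.01  0.  ] | turn [-0.01  0.06 -0.02]
```

```bash
python3 -m handwheel '0 0 0 0 0 0 .5;0 0 0 0 0 0 .5;0 0 0 0 0 0 .5;-.5 0 0 0 0 0 .5;-1 0 0 0 0 0 .5;-1 0 0 0 0 0 .5;-1 0 0 0 0 0 .5;-1 0 0 0 0 0 .5'
python3 -m handwheel '-.3 0 .9 0 0 0 .5;-.3 0 .9 0 0 0 .5;-.3 0 .9 0 0 0 .5;-.3 0 .9 0 0 0 .5;0 0 .8 0 1 0 .5;0 0 .8 0 1 0 .5;0 0 .7 0 1 0 .5;0 0 .7 0 1 0 .5'
python3 -m handwheel '0 0 .6 0 1 0 .4;0 0 .6 0 1 0 .4;0 0 .6 0 1 0 .4;0 0 .6 0 1 0 .4;0 0 .6 0 1 0 .4;0 0 .6 0 1 0 .4;0 0 .6 0 1 0 .4;0 0 .6 0 1 0 .4'
python3 -m handwheel '0 0 0 0 1 0 .4;0 0 0 0 1 0 .4;0 0 0 0 1 0 .4;0 0 0 0 1 0 .4;0 0 0 0 .5 0 .4;.9 0 .6 0 0 0 .4;.9 0 .6 0 0 0 .4;.9 0 .6 0 0 0 .4'
python3 -c "
from h import *
go(tcp((.5357,.0185,.100),-3,32,.03),-3,32)"
```

```text
time_s: 64.9
eef_pos: [0.5394, 0.1076, 0.1328]
tool_rot: [0.323, 0.306, -1.597]
force: [-0.1, 0.2, 0.2]
gripper_width: 0.0468
time_s: 65.57
eef_pos: [0.5374, 0.0608, 0.2919]
tool_rot: [0.664, 0.629, -1.517]
force: [0.8, 0.2, 0.5]
gripper_width: 0.047
time_s: 66.23
eef_pos: [0.5323, -0.0482, 0.3369]
tool_rot: [1.316, 1.246, -1.194]
force: [0.5, 0.6, -1.1]
gripper_width: 0.0378
time_s: 66.9
eef_pos: [0.5319, -0.0509, 0.2531]
tool_rot: [1.652, 1.57, -0.916]
force: [1.3, 0.6, -0.3]
gripper_width: 0.0376
t 66.9 tcp [ 0.5319 -0.0509  0.2531] x [ 0.028  0.527 -0.85 ] y [ 0.999 -0.05   0.003] F [ 1.3  0.6 -0.3] w 0.0376 q [-0.29  0.34  0.77  1.87 -0.75  1.37  0.72]
world mm [   3.5   63.6 -143.8] | shift now-frame [ 6.23 -0.    0.87] | target-frame [6.23 0.01 0.89] | turn [ 0.04  0.03 -0.01]
```

```bash
python3 -m handwheel '.9 0 .43 .04 0 0 .4;.9 0 .43 0 0 0 .4;.9 0 0 0 0 0 .4;.9 0 0 0 0 0 .4;.9 0 0 0 0 0 .4;.9 0 0 0 0 0 .4;.8 0 0 0 0 0 .4;0 0 0 0 0 0 .4'
python3 -m handwheel '0 0 0 0 0 0 .4;0 0 0 0 0 0 .4;0 0 0 0 0 0 .4;0 0 0 0 0 0 .4;0 0 0 0 0 0 .4;0 0 0 0 0 0 .4;0 0 0 0 0 0 .4;0 0 0 0 0 0 .4'
python3 -c "
from h import *
go(tcp((.5357,.0185,.100),-3,32),-3,32)"
```

```text
time_s: 67.57
eef_pos: [0.5338, 0.0154, 0.1083]
tool_rot: [1.652, 1.575, -0.922]
force: [-1.0, 1.4, 0.7]
gripper_width: 0.0372
time_s: 68.23
eef_pos: [0.5349, 0.0122, 0.1104]
tool_rot: [1.655, 1.569, -0.923]
force: [-1.7, 0.3, -0.0]
gripper_width: 0.0375
t 68.23 tcp [0.5349 0.0122 0.1104] x [ 0.028  0.526 -0.85 ] y [ 0.999 -0.054 -0.001] F [-1.7  0.3 -0. ] w 0.0375 q [-0.3   0.5   0.65  2.03 -0.95  1.13  0.88]
world mm [  1.3  16.4 -26.5] | shift now-frame [1.25 0.02 0.  ] | target-frame [1.25 0.02 0.01] | turn [-0.02  0.04 -0.  ]
```

```bash
python3 -m handwheel '.42 0.02 0 0 0 0 .4;.42 0 0 0 0 0 .4;.4 0 0 0 0 0 .4;0 0 0 0 0 0 .4;0 0 0 0 0 0 .4;0 0 0 0 0 0 0;0 0 0 0 0 0 0;0 0 0 0 0 0 0' 40
python3 -c "
from h import *
go(tcp((.5357,.0185,.100),-3,32),-3,32)"
python3 -m handwheel '-.42 0 -.27 0 0 0 0;-.42 0 -.27 0 0 0 0;-.42 0 -.27 0 0 0 0;-.42 0 -.27 0 0 0 0;-.42 0 -.27 0 0 0 0;-.42 0 -.27 0 0 0 0;-.42 0 -.27 0 0 0 0;0 0 0 0 0 0 0'
python3 -m handwheel '-.4 0 0 -.1 -1 0 0;-.4 0 0 -.1 -1 0 0;0 0 0 -.1 -1 0 0;0 0 0 -.1 -1 0 0;0 0 0 -.1 -1 0 0;0 0 0 0 -1 0 0;0 0 0 0 -1 0 0;0 0 0 0 -1 0 0'
python3 -m handwheel '0 0 0 0 -1 0 0;0 0 0 0 -1 0 0;0 0 0 0 -1 0 0;0 0 0 0 -1 0 0;0 0 0 0 -1 0 0;0 0 0 0 -1 0 0;0 0 0 0 -1 0 0;0 0 0 0 0 0 0'
python3 -c "
from h import *
go(tcp((.402,-.2308+.0095,.045+.08),0,-58),0,-58)"
```

```text
time_s: 68.9
eef_pos: [0.5363, 0.0283, 0.0842]
tool_rot: [1.655, 1.569, -0.923]
force: [-1.3, 0.1, 1.2]
gripper_width: 0.0238
t 68.9 tcp [0.5363 0.0283 0.0842] x [ 0.028  0.526 -0.85 ] y [ 0.999 -0.054 -0.001] F [-1.3  0.1  1.2] w 0.0238 q [-0.27  0.52  0.58  2.05 -0.98  1.07  0.9 ]
world mm [-0.   0.3 -0.3] | shift now-frame [ 0.02 -0.   -0.  ] | target-frame [ 0.02 -0.   -0.  ] | turn [-0.02  0.04 -0.  ]
time_s: 69.57
eef_pos: [0.5374, 0.0299, 0.1742]
tool_rot: [1.656, 1.567, -0.919]
force: [-0.7, 0.1, -0.2]
gripper_width: 0.0238
time_s: 70.23
eef_pos: [0.5364, 0.0208, 0.1899]
tool_rot: [1.007, 0.981, -1.324]
force: [0.6, -0.3, -0.8]
gripper_width: 0.0237
time_s: 70.9
eef_pos: [0.5354, 0.0234, 0.1855]
tool_rot: [0.432, 0.419, -1.524]
force: [-0.4, 0.8, -0.6]
gripper_width: 0.0233
t 70.9 tcp [0.5354 0.0234 0.1855] x [ 0.006 -0.856 -0.517] y [1.    0.002 0.009] F [-0.4  0.8 -0.6] w 0.0233 q [-1.31  0.82  0.94  1.89  0.31  1.19 -0.59]
world mm [-133.4 -260.8  -70.5] | shift now-frame [10.35 -5.38  3.01] | target-frame [10.34 -5.34  3.13] | turn [-0.06  0.15 -0.06]
```

```bash
python3 -m handwheel '1 -.53 .31 -.06 .1 -.06 0;1 -.53 .31 0 0 0 0;1 -.53 .31 0 0 0 0;1 -.53 .31 0 0 0 0;1 -.53 .31 0 0 0 0;1 -.53 .31 0 0 0 0;1 -.53 .31 0 0 0 0;1 -.53 .31 0 0 0 0'
python3 -m handwheel '1 -.53 .31 0 0 0 0;1 -.53 .31 0 0 0 0;.3 0 0 0 0 0 0;0 0 0 0 0 0 0;0 0 0 0 0 0 0;0 0 0 0 0 0 0;0 0 0 0 0 0 0;0 0 0 0 0 0 0'
python3 -c "
from h import *
go(tcp((.402,-.2308+.0095,.045),0,-58),0,-58)"
```

```text
time_s: 71.57
eef_pos: [0.428, -0.1822, 0.1333]
tool_rot: [0.454, 0.44, -1.53]
force: [0.6, 0.1, -1.3]
gripper_width: 0.0235
time_s: 72.23
eef_pos: [0.4031, -0.237, 0.1159]
tool_rot: [0.449, 0.438, -1.528]
force: [-0.6, -0.4, 0.1]
gripper_width: 0.0238
t 72.23 tcp [ 0.4031 -0.237   0.1159] x [-0.001 -0.844 -0.536] y [ 1.    -0.005  0.006] F [-0.6 -0.4  0.1] w 0.0238 q [-1.14  0.84  1.06  2.4   0.54  0.55 -0.7 ]
world mm [ -1.1  -0.4 -81. ] | shift now-frame [ 1.75 -0.06 -2.73] | target-frame [ 1.73 -0.04 -2.74] | turn [-0.07 -0.07  0.01]
```

```bash
python3 -m handwheel '.3 -.04 -.46 -.07 -.1 0 0;.3 0 -.47 0 0 0 0;.3 0 -.47 0 0 0 0;.3 0 -.47 0 0 0 0;.3 0 -.47 0 0 0 0;0 0 0 0 0 0 0;0 0 0 0 0 0 0;0 0 0 0 0 0 0'
python3 -m handwheel '.03 0 -.09 0 0 0 0;.03 0 -.09 0 0 0 0;.03 0 -.09 0 0 0 0;.03 0 -.09 0 0 0 0;0 0 0 0 0 0 0;0 0 0 0 0 0 0;0 0 0 0 0 0 0;0 0 0 0 0 0 0'
python3 -c "
from h import *
go(tcp((.402,-.2308+.0095,.045),0,-58),0,-58)"
```

```text
time_s: 72.9
eef_pos: [0.4014, -0.2387, 0.0472]
tool_rot: [0.434, 0.434, -1.529]
force: [0.6, 0.2, -0.4]
gripper_width: 0.0239
time_s: 73.57
eef_pos: [0.4012, -0.2367, 0.0373]
tool_rot: [0.434, 0.435, -1.53]
force: [0.5, 0.1, 0.3]
gripper_width: 0.024
t 73.57 tcp [ 0.4012 -0.2367  0.0373] x [-0.003 -0.85  -0.526] y [ 1.    -0.002 -0.001] F [0.5 0.1 0.3] w 0.024 q [-1.07  1.04  0.92  2.39  0.49  0.41 -0.81]
world mm [ 0.8 -0.7 -2.4] | shift now-frame [ 0.08  0.03 -0.07] | target-frame [ 0.08  0.03 -0.07] | turn [-0.    0.04  0.03]
```

```bash
python3 -m handwheel '.04 0 -.068 0 0 0 0;.04 0 -.068 0 0 0 0;0 0 0 0 0 0 0;0 0 0 0 0 0 0;0 0 0 0 0 0 0;0 0 0 0 0 0 .3;0 0 0 0 0 0 .34;0 0 0 0 0 0 .34'
python3 -m handwheel '0 0 0 0 0 0 .34;0 0 0 0 0 0 .34;-.5 0 0 0 0 0 .34;-1 0 0 0 0 0 .34;-1 0 0 0 0 0 .34;-1 0 0 0 0 0 .34;-1 0 .3 0 0 0 .34;-1 0 .5 0 1 0 .5'
python3 -m handwheel '-1 0 .5 0 1 0 .5;-.7 0 0 0 1 0 .5;-.7 0 0 0 1 0 .5;-.7 0 0 0 1 0 .5;-.7 0 0 0 1 0 .5;-.7 0 0 0 1 0 .5;-.7 0 0 0 1 0 .5;-.7 0 0 0 1 0 .5'
python3 - <<'E'
from h import *
st()
im=snap('top','t9.png'); c=robot.get_calibration('top')
for r in robot.look_for('knob','top')[:3]: print('knob',r)
for r in robot.look_for('block','top')[:4]: print('block',r['confidence'],r['xy'],np.round(pix2w('top',r['xy'],.03,c),3))
hsv=cv2.cvtColor(im,cv2.COLOR_RGB2HSV); m=cv2.inRange(hsv,(40,80,30),(85,255,255)); m[:, :330]=0
n,l,s,ce=cv2.connectedComponentsWithStats(m)
for i in range(1,n):
    if s[i,4]>30: print('green',s[i],np.round(pix2w('top',(s[i,0]+s[i,2]/2-.5,s[i,1]+s[i,3]/2-.5),.05,c),4))
a=cv2.imread('pics/t9.png'); cv2.imwrite('pics/t9c.png',cv2.resize(a[180:320,290:470],(720,560),interpolation=2))
E
```

```text
time_s: 74.23
eef_pos: [0.4012, -0.2366, 0.0332]
tool_rot: [0.434, 0.435, -1.53]
force: [-0.9, 1.3, -0.5]
gripper_width: 0.0318
time_s: 74.9
eef_pos: [0.4031, -0.1313, 0.1156]
tool_rot: [0.484, 0.489, -1.513]
force: [1.3, 2.0, 1.0]
gripper_width: 0.0355
time_s: 75.57
eef_pos: [0.4032, -0.0683, 0.2052]
tool_rot: [0.961, 0.952, -1.349]
force: [0.9, 1.6, 1.1]
gripper_width: 0.0468
t 75.57 tcp [ 0.4032 -0.0683  0.2052] x [ 0.004 -0.332 -0.943] y [ 1.    -0.002  0.005] F [0.9 1.6 1.1] w 0.0468 q [-1.49 -0.16  1.15  2.24  0.51  1.15 -0.62]
knob {'xy': [427.7, 265.5], 'confidence': 0.59}
block 0.42 [324.5, 256.9] [ 0.482 -0.1    0.03 ]
green [352 247  44   9 239] [ 0.4975 -0.2288  0.05  ]
green [353 265  44  10 255] [ 0.4487 -0.2297  0.05  ]
green [353 283  45  10 265] [ 0.4019 -0.2294  0.05  ]
```

View pics/t9c.png

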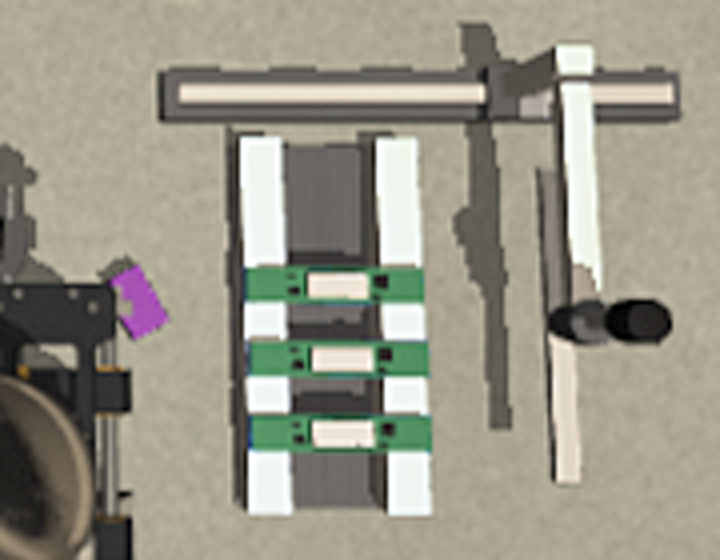

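```bash
python3 - <<'E'
from h import *
c=robot.get_calibration('top')
print(pix2w('top',(449.6,260.2),.207,c),pix2w('top',(453.5,260.2),.224,c))
for p in [(.47,-.36,.224),(.47,-.36,.19)]: print(w2pix('top',p,c))
# foot bar front edge in the crop (542..580 at bottom, y 483): centre
print(pix2w('top',(290+566/4,180+400/4),.095,c))
sc=robot.get_calibration('scene')
for r in robot.look_for('knob','scene')[:2]: print(r)
im=cv2.cvtColor(cv2.imread('pics/t9.png'),4); hsv=im.max(2)
E
python3 -m handwheel '-.5 .5 1 0 1 0 .7;-.5 .5 1 0 1 0 .7;-.5 .5 1 0 1 0 .7;-.5 .3 1 0 .2 0 .7;-.5 0 1 0 0 0 .7;-.5 0 1 0 0 0 .7;0 0 1 0 0 0 .7;0 0 0 0 0 0 .7'
python3 - <<'E'
from h import *
st(); im=snap('wrist','w10.png'); c=robot.get_calibration('wrist'); np.save('c10.npy',c['pose'])
for r in robot.look_for('knob','wrist')[:3]: print('knob',r,np.round(pix2w('wrist',r['xy'],.207,c),4))
g=im.max(2); 
# black blob near expected
u,v=w2pix('wrist',(.47,-.37,.207),c); print('exp',u,v)
E
```

```text
[ 0.47200408 -0.36134561  0.207     ] [ 0.47188232 -0.36258062  0.224     ]
[452.37345768 261.06250798]
[445.85721204 261.13641377]
[ 0.42337115 -0.36110666  0.095     ]
{'xy': [94.1, 217.3], 'confidence': 0.68}
{'xy': [269.4, 212.9], 'confidence': 0.58}
time_s: 76.43
eef_pos: [0.4455, -0.2307, 0.2976]
tool_rot: [1.194, 1.181, -1.225]
force: [-1.1, -0.3, -0.6]
gripper_width: 0.0653
t 76.43 tcp [ 0.4455 -0.2307  0.2976] x [ 0.004 -0.03  -1.   ] y [ 1.    -0.007  0.004] F [-1.1 -0.3 -0.6] w 0.0653 q [-1.31 -0.46  1.32  1.93  0.49  1.36 -0.13]
knob {'xy': [296.7, 287.5], 'confidence': 0.91} [ 0.4604 -0.2976  0.207 ]
knob {'xy': [250.1, 27.2], 'confidence': 0.22} [ 0.4261 -0.0948  0.207 ]
exp 306.5800625955798 358.80858369912477
```

```bash
python3 -m handwheel '0 .2 1 0 .3 0 .7;0 .2 1 0 0 0 .7;0 .2 1 0 0 0 .7;0 .2 1 0 0 0 .7;0 .2 1 0 0 0 .7;0 0 .3 0 0 0 .7;0 0 0 0 0 0 .7;0 0 0 0 0 0 .7' 30
python3 - <<'E'
from h import *
go((.472,-.361,.193),0,0)
c=robot.get_calibration('scene'); print(pix2w('scene',(93.4,216.9),.207,c),w2pix('scene',(.472,-.361,.207),c))
im=snap('scene'); cv2.imwrite('pics/s11.png',cv2.resize(im[150:300,20:220][...,::-1],(800,600),interpolation=2))
E
```

```text
time_s: 77.2
eef_pos: [0.4295, -0.3293, 0.3206]
tool_rot: [1.215, 1.161, -1.188]
force: [-0.0, 0.4, -0.1]
gripper_width: 0.0658
t 77.2 tcp [ 0.4295 -0.3293  0.3206] x [ 0.044 -0.022 -0.999] y [ 0.999 -0.001  0.044] F [-0.   0.4 -0.1] w 0.0658 q [-1.2  -0.49  1.37  1.84  0.51  1.38  0.07]
world mm [  42.5  -31.7 -127.6] | shift now-frame [5.2  1.48 1.15] | target-frame [5.1  1.7  1.27] | turn [-0.01  0.21 -0.42]
[ 0.47484218 -0.36065005  0.207     ] [ 92.95960089 216.16661462]
```

View pics/s11.png

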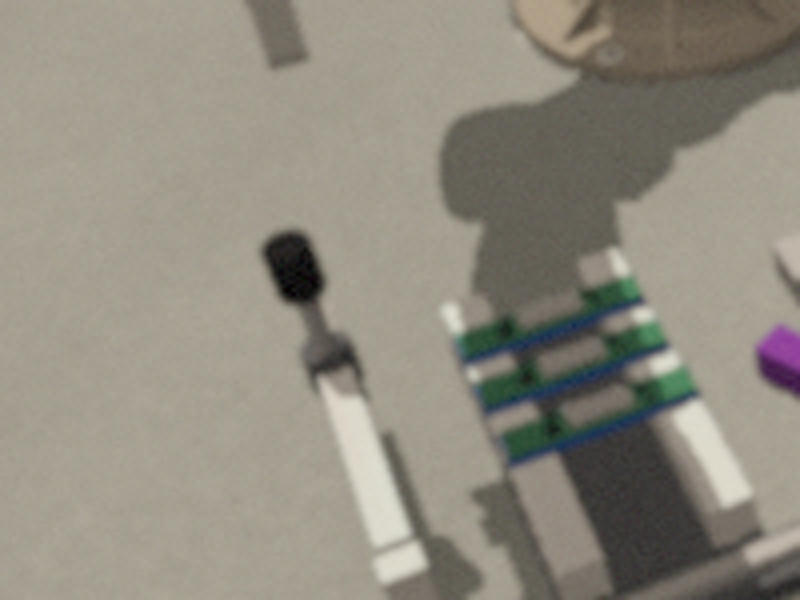

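```bash
python3 -m handwheel '.5 .4 0 0 0 -.1 .7;.5 .4 0 0 0 -.1 .7;.5 .4 .1 0 0 -.1 .7;.4 .4 .2 0 .2 -.1 .7;0 0 .5 0 0 0 .7;0 0 .5 0 0 0 .7;0 0 0 0 0 0 .7;0 0 0 0 0 0 .7' 30
python3 - <<'E'
from h import *
go((.473,-.361,.193),0,0)
E
```

```text
time_s: 77.92
eef_pos: [0.4239, -0.3315, 0.3032]
tool_rot: [1.212, 1.148, -1.192]
force: [0.4, 0.5, 0.0]
gripper_width: 0.0658
t 77.92 tcp [ 0.4239 -0.3315  0.3032] x [ 0.048 -0.032 -0.998] y [ 0.999 -0.004  0.049] F [0.4 0.5 0. ] w 0.0658 q [-1.18 -0.5   1.37  1.88  0.52  1.34  0.06]
world mm [  49.1  -29.5 -110.2] | shift now-frame [4.53 1.75 1.03] | target-frame [4.41 1.97 1.18] | turn [-0.05  0.31 -0.46]
```

```bash
python3 -m handwheel '.4 0 -1 0 0 0 .7;.4 0 -1 0 0 0 .7;.4 0 -1 0 0 0 .7;.4 0 -1 0 0 0 .7;.4 .2 -1 0 0 0 .7;.4 .4 -1 0 0 0 .7;.4 .5 0 0 0 0 .7;0 .5 0 0 0 0 .7' 30
python3 - <<'E'
from h import *
go((.473,-.361,.193),0,0)
E
python3 -m handwheel '0 .7 0 0 0 0 .7;0 .7 0 0 0 0 .7;0 .7 0 0 0 0 .7;0 .7 0 0 0 0 .7;0 .7 0 0 0 0 .7;0 0 0 0 0 0 .7;0 0 0 0 0 0 .7;0 0 0 0 0 0 .7' 30
python3 - <<'E'
from h import *
go((.473,-.361,.193),0,0)
E
```

```text
time_s: 78.58
eef_pos: [0.4662, -0.1799, 0.2315]
tool_rot: [1.205, 1.146, -1.189]
force: [-0.3, 0.5, 1.7]
gripper_width: 0.0657
t 78.58 tcp [ 0.4662 -0.1799  0.2315] x [ 0.05  -0.036 -0.998] y [0.999 0.002 0.05 ] F [-0.3  0.5  1.7] w 0.0657 q [-1.45 -0.49  1.37  2.05  0.57  1.2  -0.3 ]
world mm [   6.8 -181.1  -38.5] | shift now-frame [1.82 0.18 7.18] | target-frame [1.54 0.27 7.25] | turn [ 0.01  0.35 -0.48]
time_s: 79.25
eef_pos: [0.5075, -0.1667, 0.2653]
tool_rot: [1.219, 1.107, -1.165]
force: [0.6, 0.5, 0.1]
gripper_width: 0.0655
t 79.25 tcp [ 0.5075 -0.1667  0.2653] x [ 0.091 -0.047 -0.995] y [ 0.996 -0.     0.091] F [0.6 0.5 0.1] w 0.0655 q [-1.52 -0.5   1.37  1.97  0.58  1.24 -0.34]
world mm [ -34.5 -194.3  -72.3] | shift now-frame [ 3.11 -1.64  7.64] | target-frame [ 2.89 -1.38  7.77] | turn [-0.02  0.44 -0.87]
```

```bash
python3 -m handwheel '0 0 0 0 1 0 .7;0 0 0 0 1 0 .7;0 0 0 0 1 0 .7;0 0 0 0 1 0 .7;0 0 0 0 1 0 .7;0 0 0 0 1 0 .7;0 0 0 0 0 -.5 .7;0 0 0 0 0 -.4 .7' 30
python3 - <<'E'
from h import *
go((.473,-.361,.193),0,0)
E
```

```text
time_s: 79.92
eef_pos: [0.4252, -0.1161, 0.3185]
tool_rot: [1.576, 1.536, -0.842]
force: [0.4, 1.0, 0.1]
gripper_width: 0.066
t 79.92 tcp [ 0.4252 -0.1161  0.3185] x [ 0.056  0.492 -0.869] y [0.997 0.019 0.075] F [0.4 1.  0.1] w 0.066 q [-1.2  -0.5   1.37  1.95 -0.03  1.31  0.19]
world mm [  47.8 -244.9 -125.5] | shift now-frame [-0.35  1.35 11.08] | target-frame [5.02 1.91 9.8 ] | turn [ 0.36 -4.9  -0.66]
```

```bash
python3 -m handwheel '0 1 0 0 0 0 .7;0 1 0 0 0 0 .7;0 1 0 0 0 0 .7;0 1 0 0 0 0 .7;0 1 0 0 0 0 .7;0 1 0 0 0 0 .7;0 0 0 0 0 0 .7;0 0 0 0 0 0 .7' 30
python3 - <<'E'
from h import *
st()
E
python3 -m handwheel '.6 .5 .4 0 0 0 .7;.6 .5 .4 0 0 0 .7;.6 .5 .4 0 0 0 .7;.6 .5 .4 0 0 0 .7;0 0 0 0 0 0 .7;0 0 0 0 0 0 .7;0 0 0 0 0 0 .7;0 0 0 0 0 0 .7' 30
python3 - <<'E'
from h import *
go((.473,-.361,.193),0,0)
E
```

```text
time_s: 80.58
eef_pos: [0.512, -0.0759, 0.3667]
tool_rot: [1.576, 1.448, -0.839]
force: [0.2, 0.2, -0.5]
gripper_width: 0.0659
t 80.58 tcp [ 0.512  -0.0759  0.3667] x [ 0.117  0.447 -0.887] y [ 0.992 -0.004  0.129] F [ 0.2  0.2 -0.5] w 0.0659 q [-1.4  -0.49  1.37  1.82  0.02  1.28  0.01]
time_s: 81.25
eef_pos: [0.5229, -0.0638, 0.3288]
tool_rot: [1.583, 1.384, -0.837]
force: [-0.8, 0.4, -0.4]
gripper_width: 0.0656
t 81.25 tcp [ 0.5229 -0.0638  0.3288] x [ 0.163  0.416 -0.895] y [ 0.985 -0.025  0.168] F [-0.8  0.4 -0.4] w 0.0656 q [-1.41 -0.5   1.37  1.91  0.06  1.15 -0.02]
world mm [ -49.9 -297.2 -135.8] | shift now-frame [-0.41 -2.58 12.96] | target-frame [ 5.43 -2.   11.89] | turn [ 0.11 -4.11 -1.64]
```

The arm is jammed in an elbow branch (q2 and q3 both at their limits). Swinging back toward the rack should unwind it.

```bash
python3 -m handwheel '0 0 -1 0 -.7 -.2 .7;0 0 -1 0 -.7 -.2 .7;0 0 -1 0 -.7 -.2 .7;0 0 -1 0 -.7 -.2 .7;0 0 -1 0 -.7 -.2 .7;0 0 -1 0 -.6 -.2 .7;0 0 -1 0 0 -.2 .7;0 0 -1 0 0 -.2 .7' 30
python3 - <<'E'
from h import *
go((.45,.27,.29),0,0)
E
python3 -m handwheel '.2 0 -1 0 0 0 .7;.2 0 -1 0 0 0 .7;.2 0 -1 0 0 0 .7;.2 0 -1 0 0 0 .7;.2 0 -.5 0 0 0 .7;0 0 0 0 0 0 .7;0 0 0 0 0 0 .7;0 0 0 0 0 0 .7' 30
python3 - <<'E'
from h import *
go((.45,.27,.29),0,0)
E
```

```text
time_s: 81.92
eef_pos: [0.5191, 0.1342, 0.3645]
tool_rot: [1.207, 1.207, -1.203]
force: [-1.0, 0.1, 0.9]
gripper_width: 0.066
t 81.92 tcp [0.5191 0.1342 0.3645] x [ 0.004 -0.001 -1.   ] y [1.    0.005 0.004] F [-1.   0.1  0.9] w 0.066 q [-1.45  0.14  1.22  1.74 -0.13  1.35 -0.2 ]
world mm [-69.1 135.8 -74.5] | shift now-frame [ 2.96 -2.75 -5.45] | target-frame [ 2.98 -2.77 -5.43] | turn [ 0.05  0.01 -0.04]
time_s: 82.58
eef_pos: [0.5195, 0.242, 0.3401]
tool_rot: [1.212, 1.206, -1.205]
force: [0.1, 0.1, -0.1]
gripper_width: 0.0658
t 82.58 tcp [0.5195 0.242  0.3401] x [ 0.005  0.    -1.   ] y [1.    0.    0.005] F [ 0.1  0.1 -0.1] w 0.0658 q [-1.46  0.28  1.14  1.71 -0.26  1.32 -0.27]
world mm [-69.5  28.  -50.1] | shift now-frame [ 1.99 -2.79 -1.12] | target-frame [ 2.   -2.78 -1.12] | turn [ 0.   -0.   -0.05]
```

```bash
python3 -m handwheel '.7 0 0 0 1 0 .7;.7 0 0 0 1 0 .7;.7 0 .3 0 1 0 .7;.7 0 .5 0 1 0 .7;.7 0 .5 0 1 0 .7;.4 0 .5 0 0 0 .7;0 0 .5 0 0 0 .7;0 0 .5 0 0 0 .7' 30
python3 - <<'E'
from h import *
go((.473,-.361,.193),0,0)
E
```

```text
time_s: 83.25
eef_pos: [0.5194, 0.2015, 0.2204]
tool_rot: [1.574, 1.571, -0.92]
force: [0.3, 0.6, 1.0]
gripper_width: 0.0659
t 83.25 tcp [0.5194 0.2015 0.2204] x [ 0.003  0.487 -0.873] y [1.    0.    0.004] F [0.3 0.6 1. ] w 0.0659 q [-0.96  0.3   0.96  2.02 -0.87  1.11  0.45]
world mm [ -46.4 -562.5  -27.4] | shift now-frame [-10.01  -1.86  20.18] | target-frame [ 1.1  -1.86 22.5 ] | turn [ 0.01 -4.86 -0.03]
```

```bash
python3 -m handwheel '-.5 0 .85 0 0 0 .7;-.5 0 .85 0 0 0 .7;-.5 0 .85 0 0 0 .7;-.5 0 .85 0 0 0 .7;-.5 0 .85 0 0 0 .7;-.5 0 .85 0 0 0 .7;-.5 0 .85 0 0 0 .7;-.5 0 .85 0 0 0 .7' 30
python3 -c "
from h import *
st()"
python3 -m handwheel '-.7 0 .85 0 0 0 .7;-.7 0 .85 0 0 0 .7;-.7 0 .85 0 -.5 0 .7;-.7 0 .85 0 -.5 0 .7;-.5 0 .85 0 -.5 0 .7;-.4 0 .85 0 -.5 0 .7;-.4 0 .9 0 -.5 0 .7;-.4 0 .9 0 -.5 0 .7' 30
python3 - <<'E'
from h import *
go((.473,-.361,.193),0,0)
E
```

```text
time_s: 83.92
eef_pos: [0.5196, 0.0045, 0.2261]
tool_rot: [1.573, 1.571, -0.918]
force: [0.8, 0.2, 0.3]
gripper_width: 0.0655
t 83.92 tcp [0.5196 0.0045 0.2261] x [ 0.004  0.487 -0.873] y [1.    0.002 0.005] F [0.8 0.2 0.3] w 0.0655 q [-0.59  0.38  1.    1.96 -0.81  1.33  0.77]
time_s: 84.58
eef_pos: [0.5197, -0.2002, 0.2598]
tool_rot: [1.35, 1.346, -1.107]
force: [-0.2, -1.0, -0.6]
gripper_width: 0.0659
t 84.58 tcp [ 0.5197 -0.2002  0.2598] x [ 0.004  0.191 -0.982] y [1.    0.001 0.005] F [-0.2 -1.  -0.6] w 0.0659 q [-0.48  0.42  1.14  1.8  -0.55  1.32  0.83]
world mm [ -46.7 -160.8  -66.8] | shift now-frame [ 1.39 -1.89  6.82] | target-frame [ 2.67 -1.87  6.43] | turn [ 0.02 -1.83 -0.04]
```

```bash
python3 -m handwheel '-.35 -.3 1 0 0 0 .7;-.3 -.3 1 0 0 0 .7;-.2 -.3 1 0 0 0 .7;-.2 -.3 1 0 -.4 0 .7;-.15 -.3 1 0 -.5 0 .7;-.1 -.3 1 0 -.5 0 .7;0 0 .4 0 -.43 0 .7;0 0 0 0 0 0 .7' 30
python3 - <<'E'
from h import *
go((.473,-.361,.193),0,0)
E
```

```text
time_s: 85.25
eef_pos: [0.4749, -0.3634, 0.265]
tool_rot: [1.209, 1.205, -1.206]
force: [-0.5, 1.0, 0.9]
gripper_width: 0.0656
t 85.25 tcp [ 0.4749 -0.3634  0.265 ] x [ 0.004 -0.002 -1.   ] y [1.    0.001 0.004] F [-0.5  1.   0.9] w 0.0656 q [-0.31  0.46  1.19  1.76 -0.46  1.23  1.  ]
world mm [ -1.9   2.4 -72. ] | shift now-frame [ 2.88 -0.09 -0.1 ] | target-frame [ 2.88 -0.08 -0.09] | turn [ 0.01  0.02 -0.04]
```

```bash
python3 -m handwheel '.6 -.08 -.1 0 0 0 .7;.6 0 0 0 0 0 .7;.6 0 0 0 0 0 .7;.6 0 0 0 0 0 .7;.45 0 0 0 0 0 .7;0 0 0 0 0 0 .7;0 0 0 0 0 0 .7;0 0 0 0 0 0 .7' 25
python3 -c "
from h import *
go((.473,-.361,.193),0,0)"
python3 -m handwheel '0 0 0 0 0 0 0;0 0 0 0 0 0 0;0 0 0 0 0 0 0;0 0 0 0 0 0 0;0 0 0 0 0 0 0;0 0 0 0 0 0 0;0 0 0 0 0 0 0;0 0 0 0 0 0 0' 25
python3 -c "
from h import *
go((.473,-.361,.193),0,0)"
```

```text
time_s: 85.92
eef_pos: [0.4744, -0.3591, 0.194]
tool_rot: [1.211, 1.209, -1.203]
force: [-0.4, -0.4, -0.4]
gripper_width: 0.0659
t 85.92 tcp [ 0.4744 -0.3591  0.194 ] x [ 0.004  0.002 -1.   ] y [1.    0.003 0.004] F [-0.4 -0.4 -0.4] w 0.0659 q [-0.26  0.52  1.12  1.85 -0.53  1.11  1.05]
world mm [-1.4 -1.9 -1. ] | shift now-frame [ 0.04 -0.06  0.08] | target-frame [ 0.04 -0.06  0.08] | turn [ 0.03 -0.02 -0.04]
time_s: 86.58
eef_pos: [0.4735, -0.3588, 0.1931]
tool_rot: [1.21, 1.211, -1.204]
force: [-4.9, 1.4, 3.7]
gripper_width: 0.0257
t 86.58 tcp [ 0.4735 -0.3588  0.1931] x [ 0.002  0.003 -1.   ] y [1.    0.003 0.002] F [-4.9  1.4  3.7] w 0.0257 q [-0.26  0.52  1.11  1.85 -0.53  1.11  1.05]
world mm [-0.5 -2.2 -0.1] | shift now-frame [ 0.   -0.02  0.09] | target-frame [ 0.   -0.02  0.09] | turn [ 0.03 -0.03 -0.02]
```

```bash
python3 -m handwheel '0 0 -.2 0 0 0 0;0 0 -.4 0 0 0 0;0 0 -.4 0 0 0 0;0 0 -.4 0 0 0 0;0 0 -.4 0 0 0 0;0 0 -.4 0 0 0 0;0 0 -.4 0 0 0 0;0 0 -.4 0 0 0 0' 30
python3 -m handwheel '0 0 -.4 0 0 0 0;0 0 -.4 0 0 0 0;0 0 -.4 0 0 0 0;0 0 -.4 0 0 0 0;0 0 -.4 0 0 0 0;0 0 -.2 0 0 0 0;0 0 0 0 0 0 0;0 0 0 0 0 0 0' 30
python3 - <<'E'
from h import *
go((.4735,-.2288,.193),0,0)
im=snap('scene','s12.png'); c=robot.get_calibration('scene')
E
```

```text
time_s: 87.25
eef_pos: [0.4736, -0.2839, 0.1932]
tool_rot: [1.21, 1.209, -1.204]
force: [0.1, -5.1, -5.9]
gripper_width: 0.0259
time_s: 87.92
eef_pos: [0.4737, -0.2278, 0.1932]
tool_rot: [1.21, 1.212, -1.202]
force: [-0.4, 4.4, -5.4]
gripper_width: 0.0256
t 87.92 tcp [ 0.4737 -0.2278  0.1932] x [ 0.003  0.004 -1.   ] y [1.    0.004 0.003] F [-0.4  4.4 -5.4] w 0.0256 q [-0.64  0.42  1.25  2.   -0.47  1.05  0.83]
world mm [-0.2 -1.  -0.2] | shift now-frame [ 0.01 -0.01  0.04] | target-frame [ 0.01 -0.01  0.04] | turn [ 0.04 -0.04 -0.03]
```

```bash
python3 -m handwheel '.1 0 0 0 0 0 0;.14 0 0 0 0 0 0;.14 0 0 0 0 0 0;.14 0 0 0 0 0 0;.14 0 0 0 0 0 0;.14 0 0 0 0 0 0;.1 0 0 0 0 0 0;0 0 0 0 0 0 0' 40
python3 -m handwheel '.1 0 0 0 0 0 0;.1 0 0 0 0 0 0;0 0 0 0 0 0 0;0 0 0 0 0 0 0;0 0 0 0 0 0 0;0 0 0 0 0 0 0;0 0 0 0 0 0 0;0 0 0 0 0 0 0' 40
python3 -m handwheel '.1 0 0 0 0 0 0;.1 0 0 0 0 0 0;0 0 0 0 0 0 0;0 0 0 0 0 0 0;0 0 0 0 0 0 0;0 0 0 0 0 0 0;0 0 0 0 0 0 0;0 0 0 0 0 0 0' 40
python3 - <<'E'
from h import *
go((.4735,-.2288,.1582),0,0)
E
```

```text
time_s: 88.63
eef_pos: [0.4737, -0.2292, 0.1708]
tool_rot: [1.211, 1.21, -1.204]
force: [0.4, 0.8, -6.9]
gripper_width: 0.0255
time_s: 89.3
eef_pos: [0.4738, -0.229, 0.1659]
tool_rot: [1.21, 1.209, -1.204]
force: [0.3, -4.0, -10.0]
gripper_width: 0.0254
time_s: 89.97
eef_pos: [0.4738, -0.229, 0.161]
tool_rot: [1.21, 1.21, -1.203]
force: [-3.8, -4.5, -0.7]
gripper_width: 0.0254
t 89.97 tcp [ 0.4738 -0.229   0.161 ] x [ 0.003  0.002 -1.   ] y [1.    0.003 0.003] F [-3.8 -4.5 -0.7] w 0.0254 q [-0.58  0.46  1.19  2.03 -0.52  0.99  0.87]
world mm [-0.3  0.2 -2.8] | shift now-frame [ 0.11 -0.01 -0.01] | target-frame [ 0.11 -0.01 -0.01] | turn [ 0.03 -0.02 -0.03]
```

```bash
python3 -m handwheel '.06 0 0 0 0 0 0;.055 0 0 0 0 0 0;0 0 0 0 0 0 0;0 0 0 0 0 0 0;0 0 0 0 0 0 0;0 0 0 0 0 0 0;0 0 0 0 0 0 0;0 0 0 0 0 0 0' 40
python3 -m handwheel '0 0 0 0 0 0 .4;0 0 0 0 0 0 .7;0 0 0 0 0 0 .7;0 0 0 0 0 0 .7;0 0 0 0 0 0 .7;0 0 0 0 0 0 .7;0 0 0 0 0 0 .7;0 0 0 0 0 0 .7'
python3 - <<'E'
from h import *
st()
E
python3 -m handwheel '-.6 0 0 0 0 0 .7;-.8 0 0 0 0 0 .7;-.9 0 0 0 0 0 .7;-.9 0 -.5 0 0 0 .7;0 0 -1 0 0 0 .7;0 0 -1 0 0 0 .7;0 0 -1 0 0 0 .5;0 0 -1 0 0 0 .5'
python3 - <<'E'
from h import *
go((.411,-.05,.2),0,0)
im=snap('wrist','w13.png'); c=robot.get_calibration('wrist'); np.save('c13.npy',c['pose'])
for r in robot.look_for('block','wrist')[:4]: print('block',r['confidence'],r['xy'],np.round(pix2w('wrist',r['xy'],.03,c),3))
im=snap('scene','s13.png'); cs=robot.get_calibration('scene')
for r in robot.look_for('knob','scene')[:2]: print(r)
for h in (.172,.178,.166): print('exp knob px',h,w2pix('scene',(.473,-.2308,h),cs))
cv2.imwrite('pics/s13c.png',cv2.resize(im[190:310,80:240][...,::-1],(800,600),interpolation=2))
E
```

```text
time_s: 90.63
eef_pos: [0.4738, -0.2291, 0.1583]
tool_rot: [1.21, 1.21, -1.203]
force: [-5.1, -3.7, 2.3]
gripper_width: 0.0253
time_s: 91.3
eef_pos: [0.4739, -0.2287, 0.1581]
tool_rot: [1.21, 1.21, -1.203]
force: [-0.3, -0.2, 0.5]
gripper_width: 0.0661
t 91.3 tcp [ 0.4739 -0.2287  0.1581] x [ 0.003  0.003 -1.   ] y [1.    0.003 0.003] F [-0.3 -0.2  0.5] w 0.0661 q [-0.58  0.46  1.18  2.03 -0.52  0.99  0.87]
time_s: 91.97
eef_pos: [0.4731, -0.1154, 0.2383]
tool_rot: [1.211, 1.21, -1.203]
force: [0.1, 0.9, -0.2]
gripper_width: 0.0555
t 91.97 tcp [ 0.4731 -0.1154  0.2383] x [ 0.003  0.003 -1.   ] y [1.    0.003 0.003] F [ 0.1  0.9 -0.2] w 0.0555 q [-1.06  0.2   1.35  2.02 -0.23  1.08  0.39]
world mm [-62.1  65.4 -38.3] | shift now-frame [ 1.53 -2.48 -2.62] | target-frame [ 1.53 -2.48 -2.62] | turn [ 0.03 -0.03 -0.03]
block 0.93 [230.5, 47.7] [0.422 0.037 0.03 ]
block 0.8 [223.7, 136.9] [ 0.412 -0.054  0.03 ]
block 0.66 [295.3, 170.8] [ 0.491 -0.091  0.03 ]
block 0.66 [221.2, 303.1] [ 0.403 -0.255  0.03 ]
{'xy': [159.4, 220.3], 'confidence': 0.63}
exp knob px 0.172 [156.21106574 208.7934436 ]
exp knob px 0.178 [155.70968225 206.82791204]
exp knob px 0.166 [156.7083399  210.74286568]
```

View pics/s13c.png

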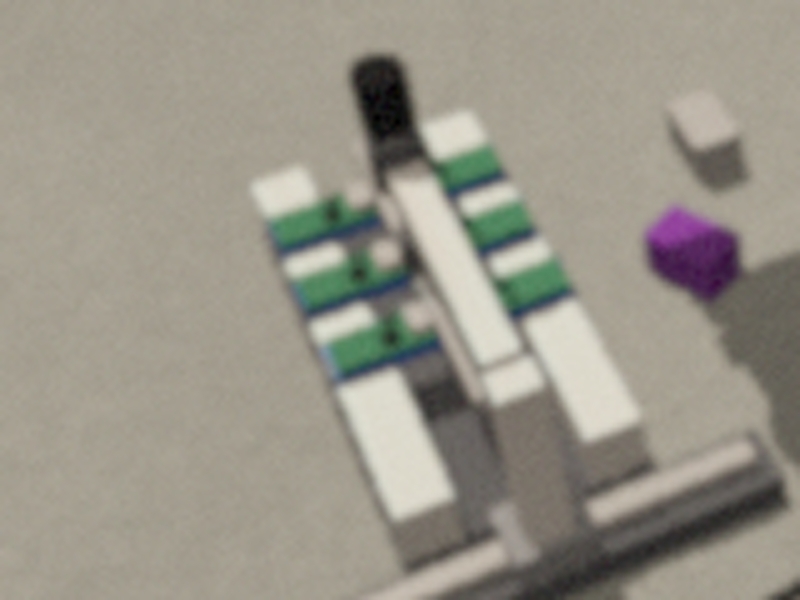

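```bash
python3 -m handwheel '0 .3 0 0 1 0 .7;0 .3 0 0 1 0 .7;0 .3 0 0 1 0 .7;0 0 -.3 0 1 0 .7;0 0 -.3 0 1 0 .7;0 0 -.3 0 0 0 .7;0 0 0 0 0 0 .7;0 0 0 0 0 0 .7' 25
python3 - <<'E'
from h import *
from seg import boards
c=dict(robot.get_calibration('wrist')); im=cv2.cvtColor(cv2.imread('pics/w13.png'),4); c13=dict(c,pose=np.load('c13.npy'))
print('w13 block top:'); 
def blk(im,c,x,y):
    hsv=cv2.cvtColor(im,cv2.COLOR_RGB2HSV); g=cv2.cvtColor(im,cv2.COLOR_RGB2GRAY)
    sub=g[y-25:y+25,x-35:x+35]; t,m=cv2.threshold(sub,205,255,0)
    n,l,s,ce=cv2.connectedComponentsWithStats(m)
    for i in range(1,n):
        if s[i,4]>60:
            ys,xs=np.nonzero(l==i); P=np.array([pix2w('wrist',(a+x-35,b+y-25),.03,c)[:2] for a,b in zip(xs,ys)],np.float32)*1000
            print(cv2.minAreaRect(P),s[i,4])
blk(im,c13,224,137)
print('case', [np.round(pix2w('wrist',p,z,dict(c,pose=np.load('cal2.npy'))),3) for p,z in (((358,92),.006),((447,92),.006),((360,178),.006),((447,178),.006),((403,135),.006))])
go((.411,-.1,.2),0,28)
E
```

```text
time_s: 92.83
eef_pos: [0.4846, -0.0962, 0.2441]
tool_rot: [1.488, 1.492, -1.004]
force: [0.0, 1.0, 0.4]
gripper_width: 0.0657
w13 block top:
case [array([0.598, 0.131, 0.006]), array([0.711, 0.131, 0.006]), array([0.606, 0.021, 0.006]), array([0.723, 0.021, 0.006]), array([0.659, 0.078, 0.006])]
t 92.83 tcp [ 0.4846 -0.0962  0.2441] x [-0.004  0.378 -0.926] y [ 1.     0.    -0.005] F [0.  1.  0.4] w 0.0657 q [-0.53  0.32  1.06  1.94 -0.63  1.33  0.78]
world mm [-73.6  -3.8 -44.1] | shift now-frame [ 1.59 -2.94  0.81] | target-frame [ 1.49 -2.95  0.96] | turn [-0.02  0.96  0.04]
```

```bash
python3 -m handwheel '.5 -.5 .3 0 .5 0 .65;.5 -.5 .3 0 .46 0 .65;.5 -.5 .3 0 0 0 .65;.3 -.5 .3 0 0 0 .65;0 -.3 .2 0 0 0 .65;0 0 0 0 0 0 .65;0 0 0 0 0 0 .65;0 0 0 0 0 0 .65' 25
python3 - <<'E'
from h import *
im=snap('wrist','w14.png'); c=robot.get_calibration('wrist')
go(tcp((.411,-.054,.026),0,28,.07),0,28)
for r in robot.look_for('block','wrist')[:4]:
    x,y=np.round(r['xy']).astype(int); print('block',round(r['confidence'],2),r['xy'],np.round(pix2w('wrist',r['xy'],.03,c),3),im[y,x])
    if im[y,x].max()-im[y,x].min()>40: continue
    sub=im[max(0,y-45):y+45,max(0,x-60):x+60]; s=sub.max(2).astype(int)
    t,m=cv2.threshold(s.astype(np.uint8),0,255,cv2.THRESH_OTSU); print(t)
    for th in (165,180,195):
        n,l,st_,ce=cv2.connectedComponentsWithStats((s>th).astype(np.uint8)); k=l[min(y,45),min(x,60)]
        if k:
            ys,xs=np.nonzero(l==k); P=np.array([pix2w('wrist',(a+max(0,x-60),b+max(0,y-45)),.03,c)[:2] for a,b in zip(xs,ys)],np.float32)*1000; print(th,cv2.minAreaRect(P))
E
```

```text
time_s: 93.5
eef_pos: [0.4281, -0.1065, 0.1893]
tool_rot: [1.556, 1.564, -0.937]
force: [0.3, 0.7, -0.2]
gripper_width: 0.0613
t 93.55 tcp [ 0.428  -0.1065  0.1893] x [-0.005  0.47  -0.883] y [ 1.     0.004 -0.003] F [-0.5  0.5  0.3] w 0.0611 q [-0.37  0.36  1.01  2.07 -0.71  1.31  1.  ]
world mm [ -17.    28.5 -118.2] | shift now-frame [ 4.71 -0.66  1.21] | target-frame [ 4.71 -0.68  1.21] | turn [ 0.02 -0.01  0.04]
block 0.63 [264.8, 223.9] [ 0.412 -0.056  0.03 ] [210 201 187]
124.0
165 ((398.9397888183594, -72.59419250488281), (61.730255126953125, 56.91707229614258), 0.18742099404335022)
180 ((407.6232604980469, -57.32111740112305), (42.208431243896484, 26.427875518798828), 0.18740041553974152)
195 ((408.0428771972656, -56.798702239990234), (41.3593864440918, 25.393619537353516), 0.1991739124059677)
block 0.55 [329.3, 270.8] [ 0.477 -0.104  0.03 ] [74 31 87]
```

```bash
python3 -m handwheel '.7 -.4 .6 0 0 0 .65;.7 -.4 .6 0 0 0 .65;.7 0 .1 0 0 0 .65;.7 0 0 0 0 0 .65;.7 0 0 0 0 0 .65;.7 0 0 0 0 0 .65;.5 0 0 0 0 0 .65;0 0 0 0 0 0 .65' 30
python3 - <<'E'
from h import *
go(tcp((.4085,-.0565,.026),0,28),0,28)
E
```

```text
time_s: 94.27
eef_pos: [0.4059, -0.0789, 0.0684]
tool_rot: [1.556, 1.568, -0.94]
force: [0.8, 0.8, -0.7]
gripper_width: 0.0611
t 94.27 tcp [ 0.4059 -0.0789  0.0684] x [-0.007  0.471 -0.882] y [ 1.     0.004 -0.007] F [ 0.8  0.8 -0.7] w 0.0611 q [-0.27  0.53  0.87  2.22 -0.91  1.13  1.23]
world mm [  2.6  31.3 -59.2] | shift now-frame [2.68 0.12 0.01] | target-frame [2.68 0.1  0.01] | turn [ 0.   -0.02  0.07]
```

```bash
python3 -m handwheel '.6 .1 0 0 0 0 .65;.6 0 0 0 0 0 .65;.6 0 0 0 0 0 .65;.5 0 0 0 0 0 .65;.36 0 0 0 0 0 .65;0 0 0 0 0 0 .65;0 0 0 0 0 0 .65;0 0 0 0 0 0 .65' 30
python3 - <<'E'
from h import *
go(tcp((.4085,-.0565,.026),0,28),0,28)
E
python3 -m handwheel '0 0 0 0 0 0 0;0 0 0 0 0 0 0;0 0 0 0 0 0 0;0 0 0 0 0 0 0;0 0 0 0 0 0 0;0 0 0 0 0 0 0;0 0 0 0 0 0 0;0 0 0 0 0 0 0' 30
python3 - <<'E'
from h import *
st()
E
```

```text
time_s: 94.93
eef_pos: [0.4092, -0.0497, 0.0118]
tool_rot: [1.558, 1.563, -0.939]
force: [0.3, 0.1, 0.4]
gripper_width: 0.0612
t 94.93 tcp [ 0.4092 -0.0497  0.0118] x [-0.004  0.47  -0.882] y [ 1.     0.001 -0.003] F [0.3 0.1 0.4] w 0.0612 q [-0.17  0.57  0.65  2.26 -1.    0.98  1.26]
world mm [-0.7  2.1 -2.6] | shift now-frame [ 0.13 -0.03 -0.02] | target-frame [ 0.13 -0.03 -0.02] | turn [-0.   -0.01  0.03]
time_s: 95.6
eef_pos: [0.4087, -0.0491, 0.0113]
tool_rot: [1.558, 1.564, -0.939]
force: [-1.0, -1.6, 5.3]
gripper_width: 0.0438
t 95.6 tcp [ 0.4087 -0.0491  0.0113] x [-0.004  0.471 -0.882] y [ 1.     0.002 -0.004] F [-1.  -1.6  5.3] w 0.0438 q [-0.17  0.57  0.65  2.26 -1.    0.98  1.26]
```

```bash
python3 -m handwheel '-.4 0 -.2 0 0 0 0;-.85 0 -.45 0 0 0 0;-.85 0 -.45 0 0 0 0;-.85 0 -.45 0 0 0 0;-.85 0 -.45 0 0 0 0;-.6 .5 -.3 0 0 0 0;0 1 0 0 0 0 0;0 1 0 0 0 0 0' 30
python3 - <<'E'
from h import *
go(tcp((.652,.077,.034+.06),0,28),0,28)
E
```

```text
time_s: 96.27
eef_pos: [0.4729, -0.0497, 0.1364]
tool_rot: [1.559, 1.563, -0.936]
force: [-0.1, -0.5, -1.8]
gripper_width: 0.0437
t 96.27 tcp [ 0.4729 -0.0497  0.1364] x [-0.002  0.471 -0.882] y [ 1.     0.002 -0.002] F [-0.1 -0.5 -1.8] w 0.0437 q [-0.31  0.41  0.78  2.08 -0.8   1.17  0.94]
world mm [179.1 135.6 -59.2] | shift now-frame [ 4.63  7.18 -3.66] | target-frame [ 4.64  7.17 -3.68] | turn [ 0.01 -0.02  0.02]
```

```bash
python3 -m handwheel '.32 .9 -.6 0 0 0 0;.32 .9 -.6 0 0 0 0;.32 .9 -.6 0 0 0 0;.32 .9 -.6 0 0 0 0;.32 .9 -.6 0 0 0 0;.32 .9 -.6 0 0 0 0;.32 .9 -.6 0 0 0 0;.32 .87 -.58 0 0 0 0' 30
python3 -m handwheel '0 0 0 0 0 0 0;0 0 0 0 0 0 0;0 0 0 0 0 0 0;0 0 0 0 0 0 0;0 0 0 0 0 0 0;0 0 0 0 0 0 0;0 0 0 0 0 0 0;0 0 0 0 0 0 0' 30
python3 - <<'E'
from h import *
go(tcp((.652,.077,.034),0,28),0,28)
im=snap('wrist'); c=robot.get_calibration('wrist')
for r in robot.look_for('case_in','wrist')[:2]: print(r,np.round(pix2w('wrist',r['xy'],.006,c),3))
E
```

```text
time_s: 96.93
eef_pos: [0.6514, 0.0872, 0.1335]
tool_rot: [1.557, 1.565, -0.94]
force: [-0.1, -0.3, -2.2]
gripper_width: 0.0435
time_s: 97.6
eef_pos: [0.6506, 0.0858, 0.134]
tool_rot: [1.558, 1.564, -0.939]
force: [0.3, -0.3, -1.8]
gripper_width: 0.0444
t 97.6 tcp [0.6506 0.0858 0.134 ] x [-0.005  0.471 -0.882] y [ 1.     0.002 -0.004] F [ 0.3 -0.3 -1.8] w 0.0444 q [-0.44  0.6   0.67  1.77 -0.93  1.19  0.66]
world mm [ 1.400e+00  1.000e-01 -1.168e+02] | shift now-frame [4.12 0.08 2.19] | target-frame [4.13 0.06 2.19] | turn [-0.01 -0.01  0.04]
{'xy': [342.1, 235.8], 'confidence': 0.8} [0.709 0.119 0.006]
```

```bash
python3 -m handwheel '.5 .08 .27 0 0 0 0;.5 0 .27 0 0 0 0;.5 0 .27 0 0 0 0;.5 0 .27 0 0 0 0;.5 0 .27 0 0 0 0;.5 0 .27 0 0 0 0;.5 0 .26 0 0 0 0;0 0 0 0 0 0 0' 30
python3 -m handwheel '.15 0 .08 0 0 0 0;.15 0 .08 0 0 0 0;.15 0 .08 0 0 0 0;.1 0 .05 0 0 0 0;0 0 0 0 0 0 0;0 0 0 0 0 0 0;0 0 0 0 0 0 0;0 0 0 0 0 0 0' 30
python3 - <<'E'
from h import *
go(tcp((.652,.077,.034),0,28),0,28)
E
```

```text
time_s: 98.37
eef_pos: [0.6503, 0.0856, 0.0307]
tool_rot: [1.557, 1.567, -0.943]
force: [-1.1, -0.7, -3.2]
gripper_width: 0.0438
time_s: 99.03
eef_pos: [0.6523, 0.0859, 0.0194]
tool_rot: [1.557, 1.564, -0.939]
force: [0.6, 0.2, -2.1]
gripper_width: 0.0436
t 99.03 tcp [0.6523 0.0859 0.0194] x [-0.004  0.471 -0.882] y [ 1.     0.002 -0.004] F [ 0.6  0.2 -2.1] w 0.0436 q [-0.3   0.72  0.47  1.81 -0.99  1.01  0.77]
world mm [-0.3  0.  -2.1] | shift now-frame [ 0.08 -0.01  0.04] | target-frame [ 0.08 -0.01  0.04] | turn [-0.   -0.01  0.04]
```

```bash
python3 -m handwheel '.05 0 .025 0 0 0 0;.04 0 .02 0 0 0 0;0 0 0 0 0 0 0;0 0 0 0 0 0 0;0 0 0 0 0 0 .55;0 0 0 0 0 0 .6;0 0 0 0 0 0 .6;0 0 0 0 0 0 .6' 30
python3 -m handwheel '-.4 0 0 0 0 0 .6;-.8 0 0 0 0 0 .6;-.9 0 0 0 0 0 .6;-.9 0 0 0 0 0 .6;-.9 0 0 0 0 0 .6;-.9 0 0 0 0 0 .6;-.9 0 -.5 0 0 0 .6;-.9 0 -.5 0 0 0 .6'
python3 - <<'E'
from h import *
st()
im=snap('top','t15.png'); c=robot.get_calibration('top')
for r in robot.look_for('block','top')[:5]: print('block',round(r['confidence'],2),r['xy'],np.round(pix2w('top',r['xy'],.036,c),3),im[int(r['xy'][1]),int(r['xy'][0])])
hsv=cv2.cvtColor(im,cv2.COLOR_RGB2HSV); m=cv2.inRange(hsv,(40,80,30),(85,255,255)); m[:, :330]=0
n,l,s,ce=cv2.connectedComponentsWithStats(m)
for i in range(1,n):
    if s[i,4]>30: print('green',s[i])
sc=snap('scene','s15.png')
for n_ in ('block','knob'):
  for r in robot.look_for(n_,'scene')[:4]: print(n_,round(r['confidence'],2),r['xy'],np.round(pix2w('scene',r['xy'],.036),3),sc[int(r['xy'][1]),int(r['xy'][0])])
cv2.imwrite('pics/t15c.png',np.hstack([cv2.resize(im[150:320,230:470][...,::-1],(400,283),interpolation=2),cv2.resize(sc[190:332,80:280][...,::-1],(400,283),interpolation=2)]))
E
```

```text
time_s: 99.7
eef_pos: [0.6522, 0.0859, 0.0165]
tool_rot: [1.557, 1.565, -0.939]
force: [-0.1, -0.2, 1.3]
gripper_width: 0.056
time_s: 100.37
eef_pos: [0.6526, 0.0287, 0.1753]
tool_rot: [1.559, 1.563, -0.941]
force: [0.5, 0.9, -0.1]
gripper_width: 0.0564
t 100.37 tcp [0.6526 0.0287 0.1753] x [-0.004  0.47  -0.883] y [ 1.     0.    -0.005] F [ 0.5  0.9 -0.1] w 0.0564 q [-0.29  0.55  0.58  1.71 -0.82  1.24  0.62]
block 0.72 [259.9, 197.9] [0.644 0.076 0.036] [136 131 122]
block 0.71 [274.9, 280.3] [0.42  0.034 0.036] [ 72 227 201]
block 0.22 [281.4, 240.8] [0.526 0.017 0.036] [45 42 39]
green [389 284   9   9  66]
block 0.85 [219.5, 244.8] [ 0.524 -0.109  0.036] [73 35 81]
block 0.78 [251.7, 210.9] [0.449 0.021 0.036] [ 33 126 110]
block 0.55 [309.5, 256.1] [0.669 0.069 0.036] [185 175 165]
block 0.55 [373.2, 242.2] [0.709 0.237 0.036] [205  39  33]
knob 0.74 [159.5, 214.4] [ 0.337 -0.206  0.036] [16 18 15]
```

View pics/t15c.png

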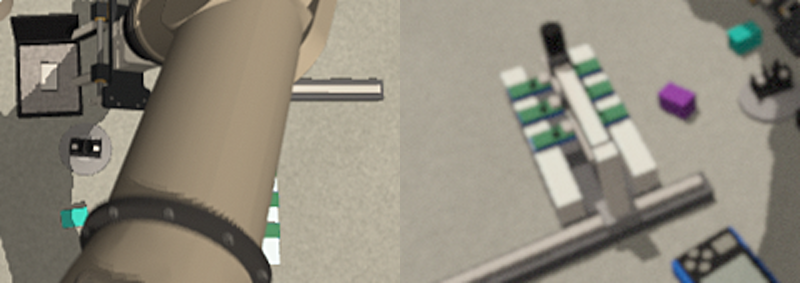

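```bash
python3 -c "
from h import *
print(robot.close_job()); st()"
```

```text
the job is handed in; nothing more can be done
None
the job is handed in; nothing more can be done
```

The job is handed in at about 100 s, well under the 210 s limit, with everything in the task done; no verdict was reported.

- **Boards:** All three boards present were turned over through the spring clip. They lie across the gauge bed at x ≈ 0.498, 0.449 and 0.402 m, component face up. The top camera put them within about 2 mm of the bed's middle.
- **Gauge:** I slid it over the bed's middle and lowered it 34.9 mm, as measured at the tool tip. That should push the foot in about 6 mm. The scene camera put the knob at about 0.171 m, where 0.172 m was expected, but a pixel there is about 3 mm. The foot travel itself was not measured directly.
- **Block:** The steel block rests flat inside the case near its centre. Both the top and scene cameras saw it there. I did not touch the purple and turquoise look-alikes or the other items on the counter.
- **Departures:**
  - I first set one board aside at the far end of the rack, because it lay too close to the base for a tilted grasp.
  - The arm jammed at its joint limits before the gauge move. Joints 2 and 3 read right at their limits, rounded to two decimals, until I swung the arm back toward the rack; joint 3 also read 1.38 (limit 1.37) once, early on.
  - One late top view had the arm hiding most of the bed, so I checked the boards there in the scene camera instead.
  - I viewed 17 pictures against a budget of 14, one more than the one or two extra allowed.

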